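# Clamp the staining tank to the shaker deck with a T-bolt

## Robot

A 6-joint arm with a two-finger parallel gripper is mounted at the origin on the work surface. World frame = base frame: x ahead of the robot, y to its left, z up, the work surface at z = 0. Lengths are in m, angles in rad, forces in N, time in s.
With the tool pointing down it reaches from about 0.375 to 0.975 m from the base axis. Payload 3.8 kg.
Tool frame: the origin (TCP) lies midway between the tips of the shut fingers; the grasp point (between the pads) lies 19 mm behind it; z points along the fingers, y is the direction in which the jaws open and shut (so a half turn about z gives the same grasp; the last joint's range is limited). The gripper opens to 85 mm and grips with 20 to 120 N. Pads are 22 mm wide; open, the fingers measure 114 mm over their backs; the gripper's body (76 mm by 85 mm) begins 54 mm behind the grasp point. The pads swing forward as they close: fully open they stand 13 mm farther back than shut.
Start: joints at [1.214, 0.264, 1.604, -0, 1.274, -0.037], TCP at [0.212, 0.641, 0.231] pointing down, gripper open.
Joint ranges: [-2.63, 2.63], [-0.94, 2.18], [0.31, 2.57], [-1.31, 4.45], [0, 2.66], [-2.55, 2.55]. Speed limits (rad/s): [2.57, 2.57, 3.14, 3.14, 3.14, 3.14].

## Interface

Orientations are given as a rotation vector (axis times angle).
In Python, from workcell import bot gives the robot as it stands.
- The arm moves only by the tool arm_command, never from a script. Its argument "targets" is text: rows parted by semicolons, each of 7 numbers parted by spaces: the shift along the tool's x, y, z in mm, then the turn, a rotation vector about the tool's x, y, z in degrees, then the opening, from 0 (shut) to 1 (fully open). A call has 1 to 10 rows; each row is the pose to reach, as a shift and turn from the pose commanded when the call began, along the tool's axes at that moment; what a row does not reach only later rows make up. A row lasts 1/12 s, in which the tool goes at most 41.7 mm and 7.16 degrees, less where a joint would pass 70% of its speed; a pose out of reach is approached as far as the arm can. A call with a gripper value outside its range is refused whole. The fingers move at their own pace and stop on an object; "newtons" is the grip in N (left out, the last holds). Time passes only in rows, so rows that repeat a pose let the fingers close. It gives the time, the measured TCP pose, the force and the opening at its end, in the units of the state.
- bot.read_state(): the state, without advancing time (a new reading comes with each control period).
- bot.read_camera(name): name is "side" or "top"; returns (picture, depth): 400x640x3 uint8, blue, green, red; 400x640 float32, m along the optical axis (not along the pixel's ray), 0 where there is no reading.
- bot.camera_params(name): a dict with "fov_y" (degrees; the focal length in pixels is half the picture's height over the tangent of half this angle, whatever the lens; pixels are square), "cx", "cy" (the principal point, pixels), "k1" (the pictures are not rectified: a ray, as slopes to the right and down, at radius r is drawn at 1 + k1 r^2 times it, then the intrinsics apply), "xyz" and "rotation" of the camera in the world. Camera axes: x right, y up, looking along -z (the intrinsics and any distortion apply to the point x, -y, -z); pixel columns grow to the right and rows downward; lengths in m; the calibration is good to about 2 mm. A picture is of the moment at which its call begins. camera_params takes no time and is no camera call.
- bot.finish_job(): hands the job in, once; it reports no verdict.
The state is a dict: "time": time; "q": joint angles; "joint_vel": joint speeds; "joint_torque": joint torques, N m; "tool_pos": TCP position; "tcp_rot": TCP orientation; "wrist_force": force on the tool from outside, world axes, zero at the start; "torque": the same for the moment, N m; "width": opening from 0.0 (shut) to 1.0 (fully open).
Only numpy, scipy, OpenCV 4.12 (cv2) and the standard library are available. Lean on these libraries where they do the work, as an engineer would, in place of code of your own. Each camera call takes 0.05 s, during which the arm holds its last target.

## Task

Take the T-bolt from its yellow holder by its wing nut, lower the head lengthwise into the shaker slot that the tank's orange forked lug spans, and slide it along the slot until it is fully home in the fork. Then turn the wing nut clockwise so that the head comes square across the slot and stops, go on turning until the lug is clamped snug by feel, and let go; the tank is brittle, so do not press hard on it or overtighten, and leave the bottle, beaker and tip box where they are.

Things in the scene. Friction and masses are not known exactly. Their poses are not given: they have to be found in the camera images.
- bolt: Steel T-bolt, 90 g. Origin: centre of the head's underside; z up the stem, x along the head. Head 22 (x) x 12.5 (y) x 8 mm; stem 12 mm diameter, 50 mm long. Two opposite head corners are cut away: in the slot's channel it turns clockwise (from above) from lengthwise to 95 to 105 degrees and stops; anticlockwise it stops early. A half turn changes nothing.
- nut: Black wing nut captive on the bolt, 50 g. Origin: centre of its underside, at first 28.7 mm above the bolt's origin; z up, x along its wing bar, at first parallel to the head. Round boss 30 mm in diameter, 12.5 mm high; on it the bar, 76 (x) x 13 (y) x 24 mm, top 36.5 mm above the origin. Clockwise (from above) it runs down 12 mm a turn (1.91 mm per rad), at most 4.5 rad.
- knob (a point): Centre of the wing bar, 24.5 mm above the nut's underside. Thread friction 0.08 N m: a loose bolt turns with the nut; once the head stops, the nut runs down, the bolt rises 1.2 mm till the head bears under the lips. Pushed sideways 32 mm out on a wing: running down 2 to 9 N, snug 13 N, over 18 N too tight. It may bind early: ease off, push again. A rigid grip at rest feels nothing.
- holder: Yellow fixed block 60 x 50 x 45 mm with a rectangular pocket 24.5 (x) by 15 mm (y), 10 mm deep, in the middle of its top; the bolt stands in it upright, head down, head along the pocket. Origin: centre of its underside.
- shaker: Laboratory shaker, fixed; aluminium deck 240 (x) x 290 mm (y), top 85 mm above the origin (centre of the underside). Two T-slots along its y, full length, at x = -45 mm (the one to use) and x = +55 mm (spare). Opening 15 mm wide between lips 7 mm thick; below, a channel 22.5 mm wide and 9.2 mm high, its floor 16.2 mm below the deck's top.
- slot_start (a point): Point on the centre line of the slot to use, level with the deck's top, clear of the lug, on the slot's -y part; axes as the shaker's (y along the slot, towards the fork). A good place to lower the bolt's head.
- tank: Clear tank fixed 0 to 3 mm above the deck (on soft pads), 120 (x) x 70 (y) x 46 mm; origin: centre of its underside, over the slot's centre line; axes as the shaker's. From its -y wall an orange lug 49 mm wide, 8 mm thick lies along the slot and ends in a fork open to -y: prongs 16 mm wide, gap 17 mm, 26 mm deep. Brittle: touch it lightly.
- seat (a point): Top of the lug where the bolt's axis lies when the stem touches the fork's bottom: 95 mm to -y of the tank's origin, 60 mm from its wall, 8 to 11 mm above the deck. The head does not pass down beside the seat: lower the bolt outside the fork. With the head on the channel floor and the nut unturned, the nut's underside clears the lug by 1.5 to 4.5 mm.
- bottle: Bystander: amber bottle, 60 mm diameter, 150 mm tall; origin at the centre of its underside.
- beaker: Bystander: clear beaker, 66 mm diameter, 85 mm tall; origin at the centre of its underside.
- tipbox: Bystander: pink pipette-tip box 80 x 110 x 50 mm; origin at the centre of its underside.
Not all that is in view belongs to the job. Of the things that look like the bolt, the middle-sized one is meant.

How it is judged:
On the way, in this order (a step that is already met when the one before it is completed fails the run):
1. the bolt's head is down in the slot's channel (z of bolt in the frame of slot_start between -0.0195 and -0.0135 m and x of bolt in the frame of slot_start between -0.004 and 0.004 m and y of bolt in the frame of slot_start between -0.07 and 0.14 m), for 0.1 s.
2. the bolt is home in the fork, within 3.5 mm of the seat, head in the channel (horizontal distance between bolt and seat below 0.0035 m and z of bolt in the frame of slot_start between -0.0195 and -0.0135 m), for 0.1 s.
3. the head is square across the slot, within 17 degrees (angle between the x axis of bolt and the x axis of shaker, either way round below 0.3 rad and horizontal distance between bolt and seat below 0.0045 m), for 0.1 s.
At the end, for the whole second after the job is handed in: The bolt stands upright (within 6 degrees) at the fork's seat (axis within 4.5 mm), its head in the channel and square across the slot (within 17 degrees), and the nut clamps the lug with 6 to 75 N; released and at rest (all of step 3 and z of bolt in the frame of slot_start between -0.0195 and -0.0135 m and angle between bolt's own z axis and vertical below 0.1 rad and contact force between bolt and tank between 6 and 75 N and linear speed of bolt below 0.01 m/s); the robot touches nothing.
It fails at once if the nut clamps the lug with more than 75 N (contact force between bolt and tank above 75 N).
It fails at once if the bolt is rammed into the lug with more than 30 N before its head is turned square (contact force between bolt and tank above 30 N and angle between the x axis of bolt and the x axis of shaker, either way round above 0.5 rad).
It fails at once if the robot itself presses on the tank with more than 20 N (contact force between any of the fingers, the arm and tank above 20 N).
It fails at once if the bottle, beaker or tip box is moved by more than 15 mm (distance of any of bottle, beaker, tipbox from where it was at the start of the episode above 0.015 m).
It also fails if it takes over 72 s, if anything falls off the work surface, if the arm or the gripper's body presses on something with over 40 N, if the wrist force passes 120 N, or if a joint passes its speed limit or range.

## Working session

There is one attempt and no reset: what is moved stays moved. The work goes in short steps, Python scripts to look and compute and a tool call to move; the robot and the scene stay as the last step left them, time stands still between calls to the robot, and variables do not carry over. Pictures are saved under pics/ and viewed, and the job is handed in when it is done.

Besides the shell and the picture viewer there is one more tool, called after ">>>" as name(argument=value, ...) on one line, values as JSON. arm_command: Moves the arm, as the interface text tells. Its arguments: {"type":"object","properties":{"targets":{"type":"string"},"newtons":{"type":"number"}},"required":["targets"]}

```bash
ls; mkdir -p pics
cat > look.py <<'E'
import cv2,numpy as np,sys
from workcell import bot
E
python3 - <<'E'
import cv2,numpy as np
from workcell import bot
s=bot.read_state()
print(s)
for n in("side","top"):
    p,d=bot.read_camera(n); cv2.imwrite(f"pics/{n}0.png",p); np.save(f"pics/{n}0.npy",d); print(n,bot.camera_params(n))
E
```

```text
pics
{'time': 0.0, 'q': array([ 1.21408745e+00,  2.64753899e-01,  1.60539280e+00, -5.58424769e-06,
        1.27371346e+00, -3.69200550e-02]), 'joint_vel': array([ 0.00099041, -0.00104521, -0.0019564 , -0.00084497, -0.00094294,
       -0.00232652]), 'joint_torque': array([-3.66436261e-04, -5.15119600e+01, -3.67305636e+01,  1.82601624e-06,
        1.30673731e-02,  1.44427173e-05]), 'tool_pos': array([0.21195303, 0.64007439, 0.22995139]), 'tcp_rot': array([-0.5001128 , -3.10108473,  0.00349418]), 'wrist_force': array([-1.07272761,  0.14297234,  0.31122566]), 'torque': array([0.00694227, 0.04127392, 0.03359897]), 'width': 1.000327333544764}
side {'fov_y': 47.16377387174189, 'cx': 324.5487155628069, 'cy': 197.9527843502972, 'k1': 0.042770757318947306, 'xyz': array([ 0.3761445 , -0.87299456,  0.82936511]), 'rotation': array([ 0.85071191, -0.09193985, -0.18150421])}
top {'fov_y': 54.9361441600875, 'cx': 322.01080823569544, 'cy': 204.67147328351388, 'k1': 0.011183661107669305, 'xyz': array([ 0.49260538, -0.01090764,  0.98918374]), 'rotation': array([ 0.06733892, -0.05875721, -1.56118633])}
```

View pics/side0.png

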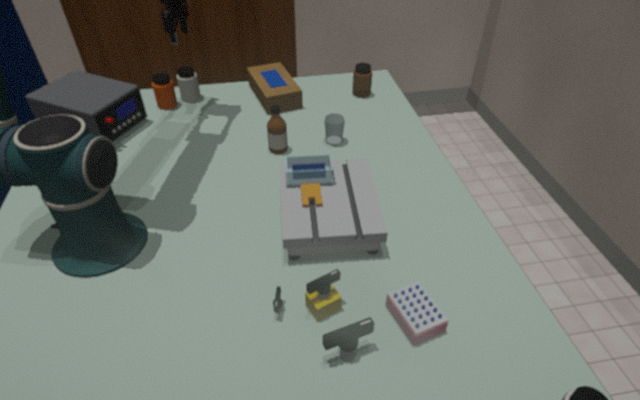

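View pics/top0.png

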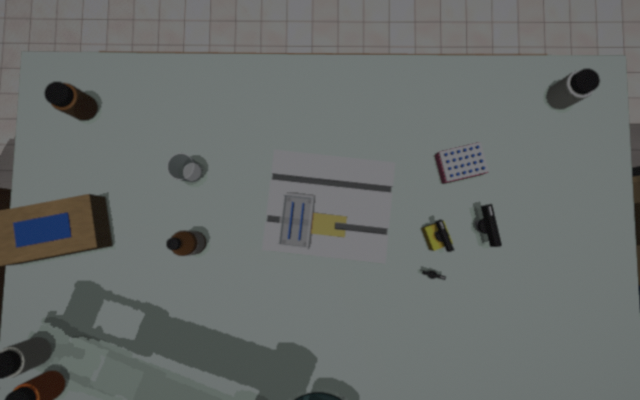

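Candidates: the small bolt (side 278,299; top 433,273), the one in the yellow holder (side 323,285; top 440,236) and the large one (side 348,336; top 488,226). The middle-sized one, in the yellow holder, is the one meant. Next I check it in close crops.

```bash
cat > h.py <<'E'
import cv2,numpy as np
from scipy.spatial.transform import Rotation as R
P={'side': {'fov_y': 47.16377387174189, 'cx': 324.5487155628069, 'cy': 197.9527843502972, 'k1': 0.042770757318947306, 'xyz': np.array([ 0.3761445 , -0.87299456,  0.82936511]), 'rotation': np.array([ 0.85071191, -0.09193985, -0.18150421])},
'top': {'fov_y': 54.9361441600875, 'cx': 322.01080823569544, 'cy': 204.67147328351388, 'k1': 0.011183661107669305, 'xyz': np.array([ 0.49260538, -0.01090764,  0.98918374]), 'rotation': np.array([ 0.06733892, -0.05875721, -1.56118633])}}
def KD(n):
    p=P[n]; f=200/np.tan(np.radians(p['fov_y']/2))
    return np.array([[f,0,p['cx']],[0,f,p['cy']],[0,0,1]]),np.array([p['k1'],0,0,0,0.])
def rays(n,uv):
    K,D=KD(n); u=cv2.undistortPointsIter(np.array(uv,float).reshape(-1,1,2),K,D,None,None,(3,50,1e-10)).reshape(-1,2)
    d=np.c_[u[:,0],-u[:,1],-np.ones(len(u))]
    return P[n]['xyz'],R.from_rotvec(P[n]['rotation']).apply(d)
def onz(n,uv,z):
    o,d=rays(n,uv); return o+d*((z-o[2])/d[:,2])[:,None]
def depthpts(n,uv,dep):
    o,d=rays(n,uv); return o+d*np.asarray(dep)[:,None]
def proj(n,X):
    K,D=KD(n); Rm=R.from_rotvec(P[n]['rotation']); c=Rm.inv().apply(np.atleast_2d(X)-P[n]['xyz'])
    q=np.c_[c[:,0],-c[:,1],-c[:,2]]
    return cv2.projectPoints(q,np.zeros(3),np.zeros(3),K,D)[0].reshape(-1,2)
def tri(a,b):
    o1,d1=rays('side',a);o2,d2=rays('top',b);d1=d1[0];d2=d2[0]
    A=np.c_[d1,-d2];t=np.linalg.lstsq(A,o2-o1,rcond=None)[0]
    p,q=o1+d1*t[0],o2+d2*t[1]; return (p+q)/2,np.linalg.norm(p-q)
def crop(src,x0,y0,w,h,k,out):
    im=cv2.imread(src) if isinstance(src,str) else src
    cv2.imwrite(out,cv2.resize(im[y0:y0+h,x0:x0+w],None,fx=k,fy=k,interpolation=cv2.INTER_CUBIC))
E
python3 - <<'E'
from h import *
crop('pics/side0.png',260,255,120,110,5,'pics/c1.png')
crop('pics/top0.png',405,190,110,100,6,'pics/c2.png')
crop('pics/top0.png',250,140,160,130,5,'pics/c3.png')
E
```

```text
(no output)
```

View pics/c1.png

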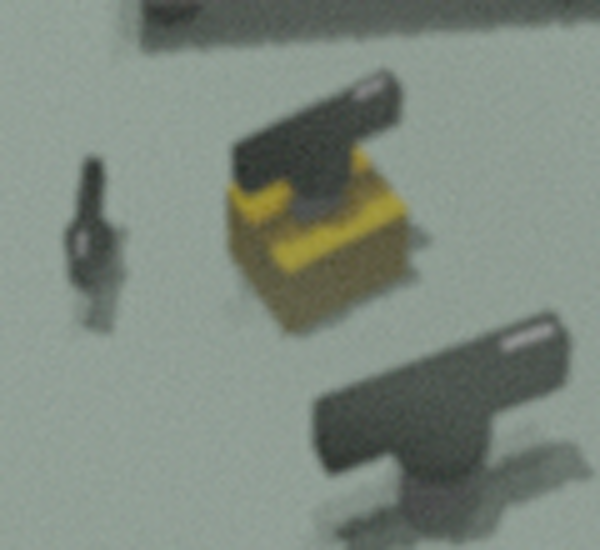

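View pics/c2.png

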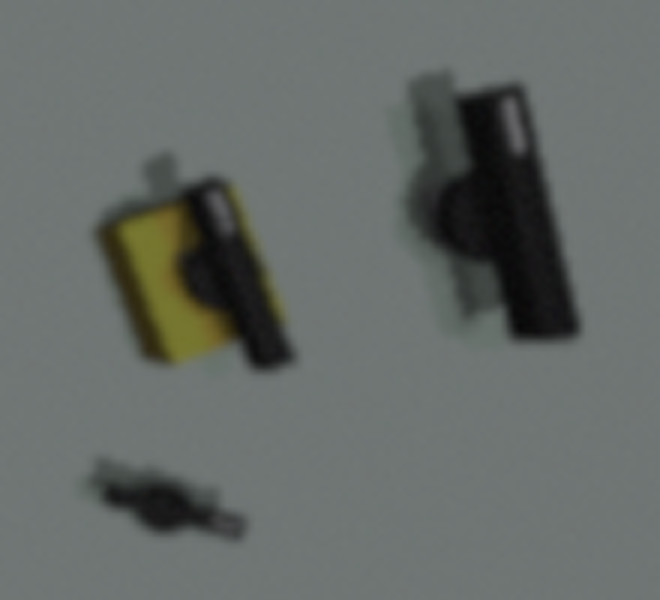

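View pics/c3.png

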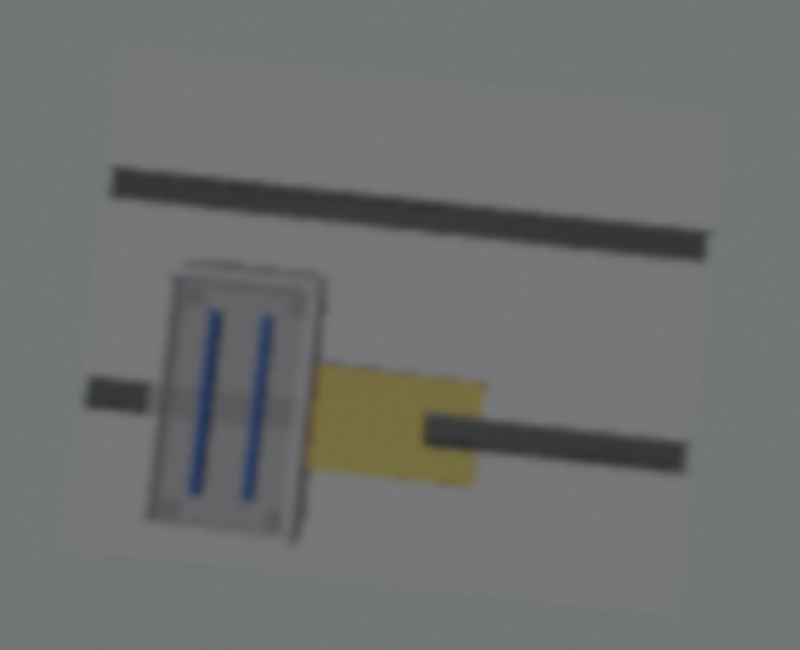

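```bash
cat > m.py <<'E'
from h import *
def cloud(n,d,x0,y0,w,h):
    v,u=np.mgrid[y0:y0+h,x0:x0+w]; uv=np.c_[u.ravel(),v.ravel()].astype(float); dd=d[y0:y0+h,x0:x0+w].ravel()
    k=dd>0; return uv[k],depthpts(n,uv[k],dd[k])
E
python3 - <<'E'
from m import *
for n,(x,y,w,h) in {'top':(415,210,50,50),'side':(295,260,55,60)}.items():
    im=cv2.imread(f'pics/{n}0.png');d=np.load(f'pics/{n}0.npy')
    uv,X=cloud(n,d,x,y,w,h)
    bgr=im[uv[:,1].astype(int),uv[:,0].astype(int)].astype(int)
    dark=bgr.max(1)<70
    yel=(bgr[:,2]-bgr[:,0]>40)
    print(n,dark.sum(),yel.sum(),len(X))
    k=dark&(X[:,2]>.08); print('bar z pct',np.percentile(X[dark][:,2],[5,25,50,75,95]))
    B=X[k]; c=B.mean(0); e=np.linalg.eigh(np.cov(B[:,:2].T)); a=e[1][:,1]; print(k.sum(),c,np.degrees(np.arctan2(a[1],a[0])), np.ptp((B[:,:2]-c[:2])@a),np.ptp((B[:,:2]-c[:2])@e[1][:,0]))
    print('yel z',np.percentile(X[yel][:,2],[5,25,50,75,95]), X[yel].mean(0))
    rect=cv2.minAreaRect(B[:,:2].astype(np.float32)*1000);print(rect)
# deck
for n,(x,y,w,h) in {'top':(265,150,130,110),'side':(285,160,95,90)}.items():
    im=cv2.imread(f'pics/{n}0.png');d=np.load(f'pics/{n}0.npy')
    uv,X=cloud(n,d,x,y,w,h); print(n,np.histogram(X[:,2],np.arange(-.01,.16,.01)))
    k=abs(X[:,2]-.085)<.006; print(np.median(X[k][:,2]))
E
```

```text
top 410 232 2493
bar z pct [0.00374619 0.04317948 0.08630343 0.10001653 0.10259226]
227 [ 0.49425895 -0.2885635   0.09711013] -158.97504150528468 0.07525111769948398 0.012679233906650933
yel z [0.03886051 0.04373023 0.04542221 0.04685328 0.04851247] [ 0.49152384 -0.27590909  0.04485803]
((496.4171447753906, -289.72869873046875), (75.24532318115234, 12.641549110412598), 21.14907455444336)
side 254 324 3287
bar z pct [0.06985029 0.0798314  0.09021063 0.09675824 0.0991306 ]
189 [ 0.4827563  -0.30072904  0.09265764] -161.16210676664247 0.06836038196248757 0.012476267660717515
yel z [0.04040341 0.04198785 0.04290509 0.04410788 0.04811621] [ 0.49434064 -0.30148764  0.04408897]
((492.041259765625, -294.673095703125), (68.1968002319336, 12.46279525756836), 20.973222732543945)
top (array([ 717, 1120,    0,    0,    0,    0,    0,  553,  589, 8858, 1674,
         78,   79,  177,  392,    0]), array([-0.01,  0.  ,  0.01,  0.02,  0.03,  0.04,  0.05,  0.06,  0.07,
        0.08,  0.09,  0.1 ,  0.11,  0.12,  0.13,  0.14,  0.15]))
0.08549212555414082
side (array([ 199,  109,   68,  192,  187,    0,  185,  841,  395, 4797,  559,
        214,  384,  232,  139,    0]), array([-0.01,  0.  ,  0.01,  0.02,  0.03,  0.04,  0.05,  0.06,  0.07,
        0.08,  0.09,  0.1 ,  0.11,  0.12,  0.13,  0.14,  0.15]))
0.08421376710086148
```

```bash
cat > slot.py <<'E'
from m import *
def subedge(g,cols,r0,r1,thr_frac=.5):
    """per column: subpixel rows where the grey profile crosses mid between dark min and surround, around a dark band"""
    out=[]
    for c in cols:
        p=g[r0(c):r1(c),c].astype(float); i=int(p.argmin()); lo=p[max(i-1,0):i+2].mean()
        hi=(np.median(p[:4])+np.median(p[-4:]))/2; t=(lo+hi)/2
        a=i
        while a>0 and p[a]<t:a-=1
        b=i
        while b<len(p)-1 and p[b]<t:b+=1
        ra=a+(p[a]-t)/(p[a]-p[a+1]); rb=b-1+(p[b-1]-t)/(p[b-1]-p[b])
        out.append((c,r0(c)+ra,r0(c)+rb))
    return np.array(out)
def fitslot(n,im,cols,mid,half,z=.085):
    g=cv2.GaussianBlur(cv2.cvtColor(im,cv2.COLOR_BGR2GRAY),(1,3),0)
    E=subedge(g,cols,lambda c:int(mid(c))-half,lambda c:int(mid(c))+half+1)
    A=onz(n,E[:,[0,1]],z);B=onz(n,E[:,[0,2]],z)
    r=[]
    for X in(A,B):
        vx,vy,x0,y0=cv2.fitLine(X[:,:2].astype(np.float32),cv2.DIST_HUBER,0,1e-3,1e-6).ravel()
        s=1 if vy>0 else -1; r.append((np.degrees(np.arctan2(s*vy,s*vx)),x0,y0))
    return E,r
E
python3 - <<'E'
from slot import *
im=cv2.imread('pics/top0.png')
def at(r,y): # x at given y
    a,x0,y0=r; return x0+(y-y0)/np.tan(np.radians(a))
# spare slot: from (274,177) to (390,188)
for cols,mid in((range(276,388),lambda c:177+(c-274)*11.5/116),(range(338,385),lambda c:225.5+(c-337)*6/48.)):
    E,r=fitslot('top',im,cols,mid,8)
    print(r,[ (at(q,0),at(q,-.1)) for q in r])
E
```

```text
[(np.float32(84.18451), np.float32(0.62588525), np.float32(-0.027493227)), (np.float32(84.19394), np.float32(0.60762596), np.float32(-0.060522128))] [(np.float32(0.6286854), np.float32(0.6185005)), (np.float32(0.61378), np.float32(0.6036117))]
[(np.float32(83.956116), np.float32(0.5180038), np.float32(-0.09752011)), (np.float32(84.315674), np.float32(0.5013774), np.float32(-0.11321283))] [(np.float32(0.52832913), np.float32(0.51774126)), (np.float32(0.51264626), np.float32(0.5026926))]
```

Run:
```python
from slot import *
im=cv2.imread('pics/top0.png')
u=np.array([np.cos(np.radians(84.19)),np.sin(np.radians(84.19))]); w=np.array([u[1],-u[0]]) # u=+y slot, w=+x shaker
o=np.array([.5104,-.1])
K=8
big=cv2.resize(im[195:250,295:400].astype(np.float32),None,fx=K,fy=K,interpolation=cv2.INTER_LINEAR)
m=((big[...,2]-big[...,0])>22).astype(np.uint8)
print('R-B range',np.percentile(big[...,2]-big[...,0],[5,50,95,99]))
cs,_=cv2.findContours(m,cv2.RETR_EXTERNAL,cv2.CHAIN_APPROX_NONE)
c=max(cs,key=cv2.contourArea).reshape(-1,2)
uv=(c+.5)/K-.5+[295,195]
for z in(.0945,):
    X=onz('top',uv,z)[:,:2]-o
    s=X@u*1000;t=X@w*1000
    print('z',z,'extent along',s.min(),s.max(),'across',t.min(),t.max())
    k=(abs(t)<5); print('fork bottom', np.sort(s[k])[:5], np.median(s[k&(s<np.median(s)+15)]), np.percentile(s[k],[5,25,50,75,95]))
    for lo,hi in((-22,-12),(12,22)):
        k=(t>lo)&(t<hi); print('tip',lo, np.percentile(s[k],[2,10,25,50]))
    for lo,hi in((0,0),):
        k=(s<np.percentile(s,2)+20)&(s>s.min()+4); print('inner/outer',np.histogram(t[k],np.arange(-30,31,2)))
# deck depth & lug height from depth
d=np.load('pics/top0.npy')
uv2,X=cloud('top',d,310,205,45,35)
b=im[uv2[:,1].astype(int),uv2[:,0].astype(int)].astype(int); k=(b[:,2]-b[:,0])>35
print('lug z',np.median(X[k][:,2]),k.sum())
rel=(X[:,:2]-o); kk=(~k)&(abs(abs(rel@w)-.035)<.008); print('deck z near',np.median(X[kk][:,2]),kk.sum())
ds=np.load('pics/side0.npy');ims=cv2.imread('pics/side0.png')
uv2,X=cloud('side',ds,295,180,35,30)
b=ims[uv2[:,1].astype(int),uv2[:,0].astype(int)].astype(int); k=(b[:,2]-b[:,0])>60
print('side lug z',np.median(X[k][:,2]),k.sum(), (X[k][:,:2]-o).mean(0)@w)
rel=(X[:,:2]-o); kk=(~k)&(abs(abs(rel@w)-.035)<.008); print('deck z near',np.median(X[kk][:,2]),kk.sum())
```

```text
R-B range [-5.     -2.4375 53.     54.    ]
z 0.0945 extent along 39.54780979649676 119.80222797875182 across -24.76085929660522 24.86435816902483
fork bottom [64.25941984 64.57893454 64.6100641  64.64119539 64.67232841] 64.89773386467373 [ 64.65209195  64.90144681  92.18773888 119.50611278 119.64328838]
tip -22 [ 39.5678395   39.65037805  39.77485026 119.27629445]
tip 12 [39.6737714  39.75564652 39.87671799 79.64928986]
inner/outer (array([ 0,  0, 55,  0,  0,  0,  0,  0,  0,  0,  5, 50,  0,  0,  0,  0,  0,
        0, 46,  9,  0,  0,  0,  0,  0,  0,  0, 55,  0,  0]), array([-30, -28, -26, -24, -22, -20, -18, -16, -14, -12, -10,  -8,  -6,
        -4,  -2,   0,   2,   4,   6,   8,  10,  12,  14,  16,  18,  20,
        22,  24,  26,  28,  30]))
lug z 0.0961763131579833 596
deck z near 0.08568015981259136 426
side lug z 0.09503401654772181 360 -0.0009449068202931422
deck z near 0.08435940584644097 355
```

Run:
```python
from slot import *
print('slot end s', [ (onz('top',[[387,231]],.085)[0,:2])])
im=cv2.imread('pics/top0.png');d=np.load('pics/top0.npy')
g=cv2.cvtColor(im,cv2.COLOR_BGR2GRAY)
uv,X=cloud('top',d,415,205,50,55)
k=X[:,2]>.092
B=X[k]; print(k.sum(),B.mean(0),cv2.minAreaRect(B[:,:2].astype(np.float32)*1000))
# recast pixels on z=.1002
C=onz('top',uv[k],.1002); print('recast',C.mean(0),cv2.minAreaRect(C[:,:2].astype(np.float32)*1000))
# side view
ds=np.load('pics/side0.npy');uv,X=cloud('side',ds,295,255,55,50)
k=(X[:,2]>.0965)&(X[:,2]<.106)
C=onz('side',uv[k],.1002); print('side recast',k.sum(),C.mean(0),cv2.minAreaRect(C[:,:2].astype(np.float32)*1000))
# yellow top face in top view at z=.045
ims=im; K=8
big=cv2.resize(im[215:255,415:460].astype(np.float32),None,fx=K,fy=K,interpolation=cv2.INTER_LINEAR)
hv=(big[...,2]-big[...,0]); print(np.percentile(hv,[5,50,90,98]))
# bar end points in side view px for cross-check
for p in [[306.5,284],[337.5,270.5]]: print(onz('side',[p],.1002))
```

```text
slot end s [array([ 0.5048444, -0.1583909])]
215 [ 0.4961281  -0.28976373  0.10002555] ((496.6847229003906, -290.6192321777344), (75.187744140625, 13.870250701904297), 20.887197494506836)
recast [ 0.49612815 -0.28971405  0.1002    ] ((496.508056640625, -289.39422607421875), (75.44136810302734, 15.015362739562988), 20.517414093017578)
side recast 164 [ 0.49465926 -0.29423513  0.1002    ] ((495.0957946777344, -295.03631591796875), (75.17241668701172, 13.989818572998047), 21.469999313354492)
[-5.05859375 -3.703125   54.75390625 70.5625    ]
[[ 0.45972299 -0.3020054   0.1002    ]]
[[ 0.5278269  -0.27995121  0.1002    ]]
```

```bash
cat > go.py <<'E'
import sys
from h import *
from workcell import bot
def pose():
    s=bot.read_state(); return s,R.from_rotvec(s['tcp_rot'])
def heading(Rm):
    y=Rm.apply([0,1,0]); return np.degrees(np.arctan2(y[1],y[0]))
def delta(x,y,z,h):
    s,Rm=pose(); a=np.radians(h)
    Y=np.array([np.cos(a),np.sin(a),0]);Z=np.array([0,0,-1.]);X=np.cross(Y,Z)
    T=R.from_matrix(np.c_[X,Y,Z])
    sh=Rm.inv().apply(np.array([x,y,z])-s['tool_pos'])*1000; rv=np.degrees((Rm.inv()*T).as_rotvec())
    print('shift',sh.round(2),'turn',rv.round(2))
def st():
    s,Rm=pose(); print('t %.2f pos %s head %.2f tilt %s q %s F %s M %s w %.4f'%(s['time'],(s['tool_pos']*1000).round(2),heading(Rm),Rm.apply([0,0,1])[:2].round(4),np.degrees(s['q']).round(1),s['wrist_force'].round(2),s['torque'].round(3),s['width']))
if __name__=='__main__':
    st()
    if len(sys.argv)>4: delta(*map(float,sys.argv[1:5]))
E
python3 go.py .45 .35 .25 30
```

```text
t 0.10 pos [211.94 640.15 230.06] head 71.68 tilt [-0.0007 -0.0019] q [69.6 15.2 92.   0.  73.  -2.1] F [-0.8   0.06  0.21] M [ 0.007 -0.048 -0.041] w 1.0000
shift [-317.2  -200.65  -19.56] turn [-1.200e-01  4.000e-02  4.168e+01]
```

>>> arm_command(targets="-35 -22 -2 0 0 5 1;-70 -44 -4 0 0 9 1;-105 -67 -6 0 0 14 1;-141 -89 -9 0 0 19 1;-176 -111 -11 0 0 23 1;-211 -134 -13 0 0 28 1;-246 -156 -15 0 0 33 1;-282 -178 -17 0 0 37 1;-317 -200 -20 0 0 42 1;-317 -200 -20 0 0 42 1")

```text
time: 0.93
tool_pos: [0.4544, 0.3458, 0.2515]
tcp_rot: [1.589, 2.706, -0.002]
wrist_force: [-0.1, 1.3, -0.8]
width: 0.996
```

```bash
python3 go.py .53 0 .25 -20
```

```text
t 0.93 pos [454.41 345.81 251.53] head 29.16 tilt [ 0.0027 -0.0028] q [ 34.9   3.2 103.5  -0.2  73.3   5.8] F [-0.08  1.33 -0.83] M [-0.013  0.044  0.015] w 0.9956
shift [-338.81 -102.49    2.71] turn [ 0.14  0.18 49.16]
```

>>> arm_command(targets="-38 -11 0 0 0 5 1;-75 -23 0 0 0 11 1;-113 -34 0 0 0 16 1;-150 -45 0 0 0 22 1;-188 -57 0 0 0 27 1;-226 -68 0 0 0 33 1;-263 -80 0 0 0 38 1;-301 -91 0 0 0 43 1;-339 -102 0 0 0 49 1;-339 -102 0 0 0 49 1")

```text
time: 1.77
tool_pos: [0.5304, 0.0004, 0.251]
tcp_rot: [2.568, 1.804, -0.003]
wrist_force: [0.2, 0.2, -0.3]
width: 0.998
```

```bash
python3 go.py .4957 -.291 .20 -69.1
```

```text
t 1.77 pos [5.3037e+02 3.7000e-01 2.5096e+02] head -19.83 tilt [ 0.0004 -0.0034] q [ -2.5  -1.3 108.1  -0.2  73.2  17.4] F [ 0.19  0.22 -0.34] M [ 0.024 -0.038 -0.001] w 0.9984
shift [-285.7    66.15   51.95] turn [ 0.16  0.13 49.27]
```

>>> arm_command(targets="-36 8 0 0 0 6 1;-71 17 5 0 0 12 1;-107 25 10 0 0 18 1;-143 33 18 0 0 24 1;-179 41 25 0 0 30 1;-214 50 33 0 0 36 1;-250 58 42 0 0 43 1;-286 66 52 0.2 0.1 49 1;-286 66 52 0.2 0.1 49.3 1;-286 66 52 0.2 0.1 49.3 1")

```text
time: 2.6
tool_pos: [0.4962, -0.2861, 0.1977]
tcp_rot: [-3.082, -0.579, 0.004]
wrist_force: [-1.1, 1.6, -0.6]
width: 1.002
```

```bash
python3 go.py .4957 -.291 .0785 -69.1
python3 - <<'E'
from slot import *
from workcell import bot
for n in('side','top'):
    p,d=bot.read_camera(n); cv2.imwrite(f'pics/{n}1.png',p);np.save(f'pics/{n}1.npy',d)
a=cv2.imread('pics/side1.png')[210:350,250:400];b=cv2.imread('pics/top1.png')[170:310,370:520]
cv2.imwrite('pics/g1.png',cv2.resize(np.hstack([a,b]),None,fx=2.6,fy=2.6,interpolation=cv2.INTER_CUBIC))
E
```

```text
t 2.60 pos [ 496.2  -286.14  197.72] head -68.73 tilt [-0.0036  0.0055] q [-32.6   5.7 106.6   0.2  68.1  36.1] F [-1.11  1.55 -0.6 ] M [-0.079 -0.065 -0.034] w 1.0018
shift [ -2.07   5.12 119.19] turn [-0.37  0.08  0.37]
```

View pics/g1.png

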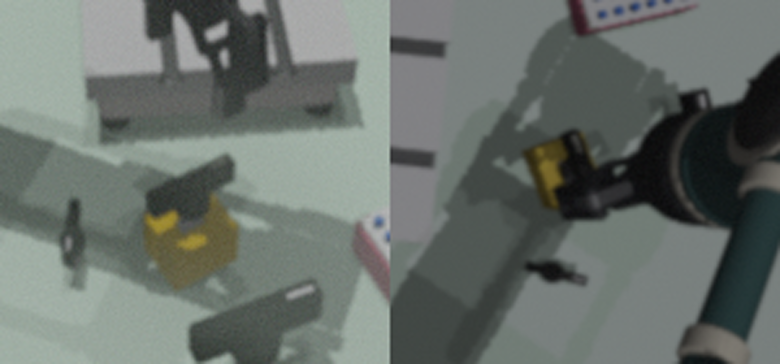

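>>> arm_command(targets="-2 5 20 -0.3 0.1 0.4 0.6;-2 5 40 -0.3 0.1 0.4 0.6;-2 5 60 -0.3 0.1 0.4 0.6;-2 5 70 -0.3 0.1 0.4 0.6;-2 5 70 -0.3 0.1 0.4 0.6;-2 5 70 -0.3 0.1 0.4 0.6")

```text
time: 3.2
tool_pos: [0.4972, -0.2894, 0.1293]
tcp_rot: [3.088, 0.575, 0.003]
wrist_force: [0.3, 1.2, -0.0]
width: 0.598
```

```bash
python3 go.py .4957 -.291 .0785 -69.1
python3 - <<'E'
from slot import *
from workcell import bot
for n in('side','top'):
    p,d=bot.read_camera(n); cv2.imwrite(f'pics/{n}2.png',p);np.save(f'pics/{n}2.npy',d)
a=cv2.imread('pics/side2.png')[210:350,250:400];b=cv2.imread('pics/top2.png')[170:310,370:520]
cv2.imwrite('pics/g2.png',cv2.resize(np.hstack([a,b]),None,fx=2.6,fy=2.6,interpolation=cv2.INTER_CUBIC))
E
```

```text
t 3.20 pos [ 497.23 -289.41  129.33] head -68.91 tilt [ 0.0017 -0.0002] q [-3.270e+01  9.200e+00  1.103e+02  1.000e-01  6.040e+01  3.620e+01] F [ 0.34  1.15 -0.01] M [-0.001 -0.019  0.007] w 0.5983
shift [-2.08  0.9  50.83] turn [ 0.04 -0.09  0.19]
```

View pics/g2.png

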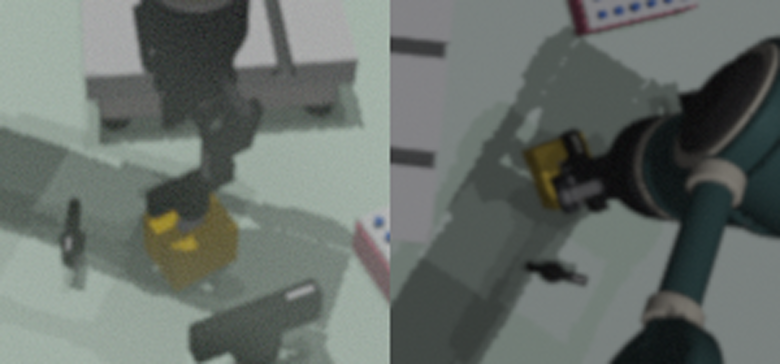

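>>> arm_command(targets="-2 1 12 0 -0.1 0.2 0.6;-2 1 25 0 -0.1 0.2 0.6;-2 1 37 0 -0.1 0.2 0.6;-2 1 46 0 -0.1 0.2 0.6;-2 1 50 0 -0.1 0.2 0.6;-2 1 50 0 -0.1 0.2 0.6", newtons=30)

```text
time: 3.8
tool_pos: [0.4941, -0.2915, 0.0769]
tcp_rot: [-3.089, -0.566, 0.004]
wrist_force: [-0.6, -0.6, -0.0]
width: 0.603
```

```bash
python3 go.py .4957 -.291 .0785 -69.1
python3 - <<'E'
from slot import *
from workcell import bot
for n in('side','top'):
    p,d=bot.read_camera(n); cv2.imwrite(f'pics/{n}3.png',p);np.save(f'pics/{n}3.npy',d)
a=cv2.imread('pics/side3.png')[230:330,270:370];b=cv2.imread('pics/top3.png')[190:290,400:500]
cv2.imwrite('pics/g3.png',cv2.resize(np.hstack([a,b]),None,fx=4,fy=4,interpolation=cv2.INTER_CUBIC))
E
```

```text
t 3.80 pos [ 494.14 -291.5    76.92] head -69.24 tilt [-0.0027  0.0009] q [-3.300e+01  1.260e+01  1.125e+02 -1.000e-01  5.500e+01  3.630e+01] F [-0.56 -0.64 -0.03] M [ 0.021 -0.03   0.005] w 0.6025
shift [ 1.63  0.08 -1.58] turn [-0.1   0.13 -0.14]
```

View pics/g3.png

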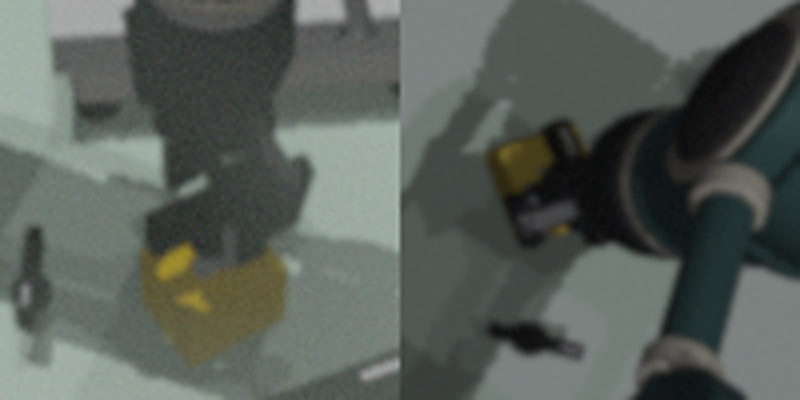

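>>> arm_command(targets="1.5 0 -2 0 0 0 0.6;1.5 0 -2 0 0 0 0.4;1.5 0 -2 0 0 0 0.2;1.5 0 -2 0 0 0 0;1.5 0 -2 0 0 0 0;1.5 0 -2 0 0 0 0;1.5 0 -2 0 0 0 0;1.5 0 -2 0 0 0 0", newtons=30)

```text
time: 4.57
tool_pos: [0.4973, -0.2919, 0.0818]
tcp_rot: [3.088, 0.566, 0.002]
wrist_force: [-0.1, 0.6, 3.5]
width: 0.146
```

```bash
python3 go.py .4957 -.291 .0785 -69.1; python3 go.py
```

```text
t 4.57 pos [ 497.34 -291.85   81.8 ] head -69.22 tilt [ 0.0013 -0.0015] q [-32.9  12.4 112.2  -0.   55.3  36.4] F [-0.12  0.62  3.49] M [ 0.169  0.051 -0.005] w 0.1459
shift [-1.24 -1.39  3.3 ] turn [ 0.11 -0.04 -0.12]
t 4.57 pos [ 497.34 -291.85   81.8 ] head -69.22 tilt [ 0.0013 -0.0015] q [-32.9  12.4 112.2  -0.   55.3  36.4] F [-0.12  0.62  3.49] M [ 0.169  0.051 -0.005] w 0.1459
```

>>> arm_command(targets="0 0 0 0 0 0 0;0 0 0 0 0 0 0")

```text
time: 4.73
tool_pos: [0.4973, -0.2919, 0.0818]
tcp_rot: [3.088, 0.566, 0.002]
wrist_force: [-0.9, 1.6, 5.4]
width: 0.142
```

>>> arm_command(targets="0 0 -2 0 0 0 0;0 0 -4 0 0 0 0;0 0 -6 0 0 0 0;0 0 -8 0 0 0 0;0 0 -8 0 0 0 0")

```text
time: 5.15
tool_pos: [0.4969, -0.2919, 0.0893]
tcp_rot: [3.089, 0.566, 0.001]
wrist_force: [-0.8, -0.6, -2.0]
width: 0.141
```

```bash
python3 go.py .4957 -.291 .0785 -69.1;  python3 - <<'E'
from slot import *
from workcell import bot
for n in('side','top'):
    p,d=bot.read_camera(n); cv2.imwrite(f'pics/{n}4.png',p);np.save(f'pics/{n}4.npy',d)
a=cv2.imread('pics/side4.png')[230:330,270:370];b=cv2.imread('pics/top4.png')[190:290,400:500]
cv2.imwrite('pics/g4.png',cv2.resize(np.hstack([a,b]),None,fx=4,fy=4,interpolation=cv2.INTER_CUBIC))
E
```

```text
t 5.15 pos [ 496.95 -291.87   89.34] head -69.23 tilt [ 0.0006 -0.0014] q [-3.290e+01  1.190e+01  1.119e+02 -1.000e-01  5.620e+01  3.640e+01] F [-0.78 -0.64 -1.97] M [ 0.013 -0.052  0.041] w 0.1413
shift [-0.86 -1.28 10.84] turn [ 0.09 -0.   -0.13]
```

View pics/g4.png

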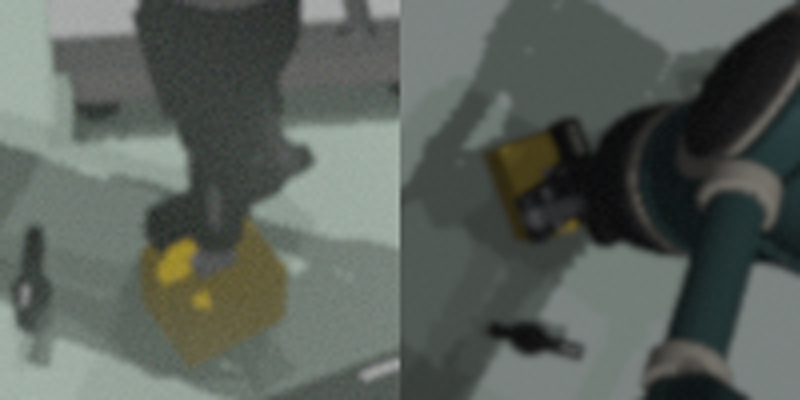

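>>> arm_command(targets="0 0 -25 0 0 0 0;0 0 -50 0 0 0 0;0 0 -75 0 0 0 0;0 0 -100 0 0 0 0;0 0 -110 0 0 0 0;0 0 -110 0 0 0 0")

```text
time: 5.75
tool_pos: [0.4989, -0.2929, 0.2028]
tcp_rot: [3.084, 0.566, 0.008]
wrist_force: [0.4, -0.4, -0.5]
width: 0.147
```

```bash
python3 go.py .5104 -.100 .2 -5.81
```

```text
t 5.75 pos [ 498.88 -292.87  202.76] head -69.22 tilt [ 0.0062 -0.0049] q [-32.9   5.6 106.1  -0.   67.8  36.4] F [ 0.41 -0.43 -0.49] M [-0.032 -0.027  0.012] w 0.1473
shift [  79.2  -176.25    1.88] turn [ 4.800e-01  1.000e-02 -6.341e+01]
```

>>> arm_command(targets="8 -18 0 0 0 -6.3 0;16 -35 0 0 0 -12.7 0;24 -53 0 0 0 -19 0;32 -70 0 0 0 -25.4 0;40 -88 0 0 0 -31.7 0;48 -106 0 0 0 -38 0;56 -124 1 0 0 -44.4 0;64 -142 1 0.3 0 -50.7 0;72 -160 2 0.3 0 -57.1 0;79 -176 2 0.3 0 -63.4 0")

```text
time: 6.58
tool_pos: [0.5069, -0.0976, 0.1943]
tcp_rot: [-2.32, -2.108, 0.005]
wrist_force: [-0.4, -0.2, -2.1]
width: 0.141
```

>>> arm_command(targets="0 0 0 0 0 0 0;0 0 0 0 0 0 0;0 0 0 0 0 0 0")

```text
time: 6.83
tool_pos: [0.5077, -0.0993, 0.1957]
tcp_rot: [-2.329, -2.101, 0.005]
wrist_force: [0.2, -0.7, -1.9]
width: 0.145
```

```bash
python3 go.py .5104 -.100 .15 -5.81
```

```text
t 6.83 pos [507.66 -99.27 195.65] head -5.90 tilt [-0.0053  0.0016] q [-13.8  -0.3 113.1   0.   67.5  -7.9] F [ 0.15 -0.68 -1.93] M [0.046 0.009 0.04 ] w 0.1447
shift [-0.49  3.05 45.64] turn [-0.31 -0.06 -0.09]
```

>>> arm_command(targets="0 1 15 -0.3 0 0 0;-0.5 2 30 -0.3 0 0 0;-0.5 3 45 -0.3 0 0.1 0;-0.5 3 45 -0.3 0 0.1 0;-0.5 3 45 -0.3 0 0.1 0")

```text
time: 7.25
tool_pos: [0.51, -0.1004, 0.1507]
tcp_rot: [-2.334, -2.1, -0.0]
wrist_force: [0.2, 0.0, -1.4]
width: 0.143
```

```bash
python3 go.py .5104 -.100 .15 -5.81;  python3 - <<'E'
from slot import *
from workcell import bot
for n in('side','top'):
    p,d=bot.read_camera(n); cv2.imwrite(f'pics/{n}5.png',p);np.save(f'pics/{n}5.npy',d)
a=cv2.imread('pics/side5.png')[150:270,260:390];b=cv2.imread('pics/top5.png')[150:270,290:420]
cv2.imwrite('pics/g5a.png',cv2.resize(a,None,fx=5,fy=5,interpolation=cv2.INTER_CUBIC))
cv2.imwrite('pics/g5b.png',cv2.resize(b,None,fx=5,fy=5,interpolation=cv2.INTER_CUBIC))
E
```

```text
t 7.25 pos [ 510.   -100.42  150.74] head -6.03 tilt [-0.0011  0.0017] q [-1.390e+01  2.200e+00  1.156e+02  1.000e-01  6.230e+01 -7.900e+00] F [ 0.17  0.04 -1.43] M [ 0.045 -0.019 -0.015] w 0.1435
shift [0.46 0.35 0.75] turn [-0.08 -0.09 -0.22]
```

View pics/g5a.png

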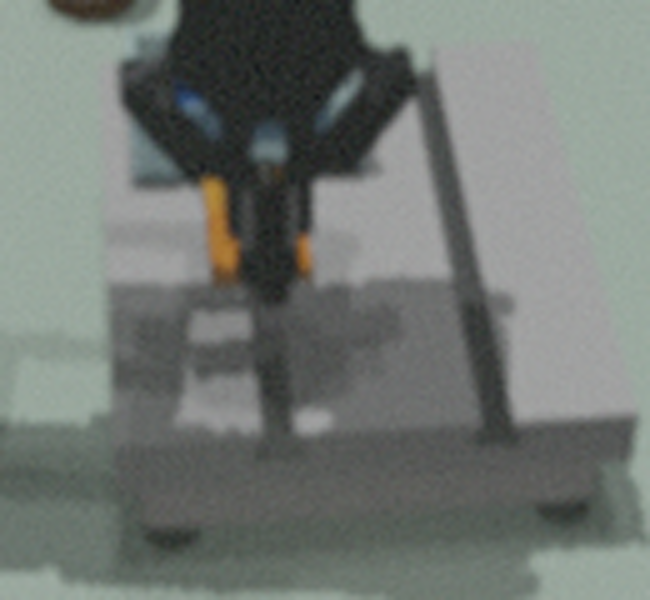

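View pics/g5b.png

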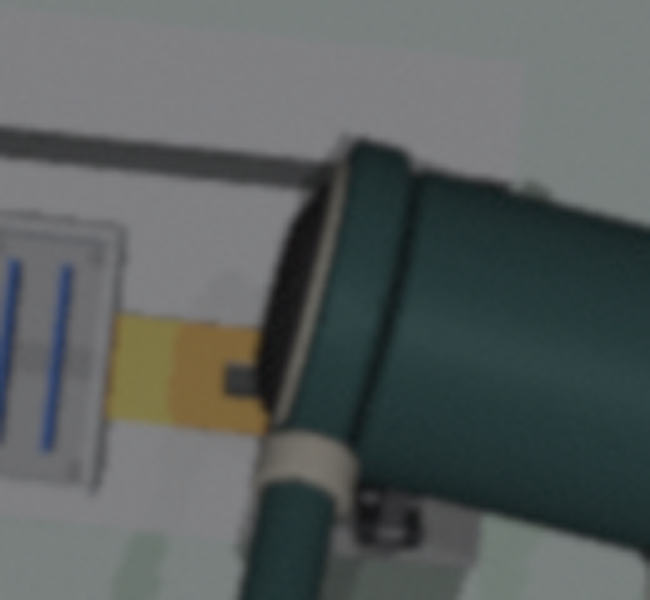

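Run:
```python
from slot import *
im=cv2.imread('pics/side5.png')
u=np.array([np.cos(np.radians(84.19)),np.sin(np.radians(84.19)),0]); w=np.array([u[1],-u[0],0])
o=np.array([.5104,-.1,0])
def pt(s,t,z): return o+u*s/1000+w*t/1000+np.array([0,0,z/1000])
c=np.array([.510,-.1004,.1507])  # TCP
b=c-[0,0,.0468]
names={}
for nm,p in {'headbotL':b-u*.011-w*.00625,'headbotR':b-u*.011+w*.00625,'barL':b-u*.038-w*.0065+[0,0,.0652],'barR':b-u*.038+w*.0065+[0,0,.0652],'barbL':b-u*.038-w*.0065+[0,0,.0412],'barbR':b-u*.038+w*.0065+[0,0,.0412],'sl-30':pt(-30,-7.5,85),'sr-30':pt(-30,7.5,85),'slend':pt(-58,-7.5,85),'srend':pt(-58,7.5,85)}.items():
    names[nm]=proj('side',p)[0]; print(nm,names[nm].round(1))
x0,y0,w_,h_=290,180,55,65
k=9
a=cv2.convertScaleAbs(im[y0:y0+h_,x0:x0+w_],alpha=1.8,beta=-10)
a=cv2.resize(a,None,fx=k,fy=k,interpolation=cv2.INTER_CUBIC)
for nm,p in names.items():
    q=((p-[x0,y0]+.5)*k).astype(int); cv2.circle(a,tuple(int(v) for v in q),3,(0,0,255),-1)
cv2.imwrite('pics/g5c.png',a)
```

```text
headbotL [311.  215.2]
headbotR [316.4 214.8]
barL [311.5 201.8]
barR [317.4 201.4]
barbL [311.6 209.9]
barbR [317.5 209.6]
sl-30 [311.3 226.7]
sr-30 [317.8 226.3]
slend [312.2 235.3]
srend [318.8 234.9]
```

View pics/g5c.png

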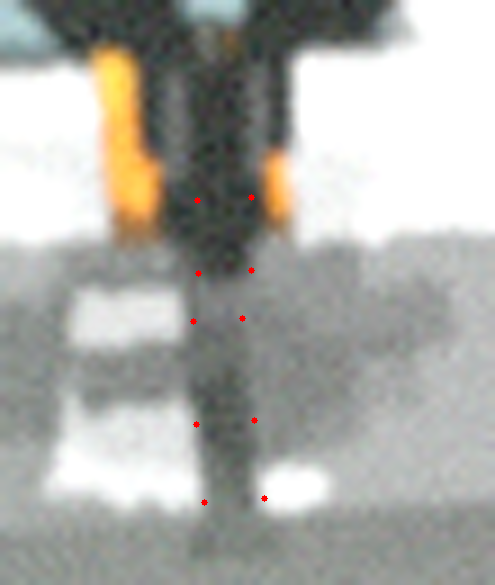

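>>> arm_command(targets="0.4 0.3 4 0 0 -0.2 0;0.4 0.3 8 0 0 -0.2 0;0.4 0.3 12 0 0 -0.2 0;0.4 0.3 16 0 0 -0.2 0;0.4 0.3 18 0 0 -0.2 0;0.4 0.3 20 0 0 -0.2 0;0.4 0.3 21 0 0 -0.2 0")

```text
time: 7.93
tool_pos: [0.5113, -0.0993, 0.1305]
tcp_rot: [-2.329, -2.108, -0.003]
wrist_force: [0.5, 0.6, -1.2]
width: 0.142
```

```bash
python3 go.py .5104 -.100 .122 -5.81
```

```text
t 7.93 pos [511.29 -99.26 130.54] head -5.72 tilt [0.0013 0.0013] q [-1.380e+01  3.400e+00  1.166e+02  1.000e-01  5.990e+01 -8.100e+00] F [ 0.46  0.6  -1.23] M [-0.035  0.011 -0.027] w 0.1418
shift [-0.83 -0.82  8.54] turn [ 0.07 -0.08  0.09]
```

>>> arm_command(targets="0 0 1 0 0 0 0;0 0 2 0 0 0 0;0 0 3 0 0 0 0;0 0 3 0 0 0 0")

```text
time: 8.27
tool_pos: [0.5113, -0.0993, 0.1278]
tcp_rot: [2.33, 2.108, 0.003]
wrist_force: [-0.2, 0.3, -1.2]
width: 0.144
```

```bash
python3 go.py .5104 -.100 .117 -5.81
```

```text
t 8.27 pos [511.33 -99.34 127.81] head -5.72 tilt [0.0015 0.0013] q [-1.380e+01  3.600e+00  1.168e+02  1.000e-01  5.960e+01 -8.100e+00] F [-0.19  0.26 -1.22] M [ 0.006  0.147 -0.001] w 0.1445
shift [-0.76 -0.88 10.81] turn [ 0.08 -0.08  0.09]
```

>>> arm_command(targets="0 -0.3 1.5 0 0 0 0;0 -0.3 3 0 0 0 0;0 -0.3 4.5 0 0 0 0;0 -0.3 6 0 0 0 0;0 -0.3 7.5 0 0 0 0;0 -0.3 9 0 0 0 0")

```text
time: 8.77
tool_pos: [0.5112, -0.0994, 0.1188]
tcp_rot: [2.329, 2.108, 0.003]
wrist_force: [-1.0, -0.8, -1.6]
width: 0.15
```

```bash
python3 go.py .5104 -.100 .117 -5.81
```

```text
t 8.77 pos [511.25 -99.37 118.82] head -5.72 tilt [0.0019 0.0011] q [-1.380e+01  4.100e+00  1.172e+02  1.000e-01  5.850e+01 -8.100e+00] F [-1.01 -0.78 -1.58] M [-0.001  0.104  0.05 ] w 0.1503
shift [-0.71 -0.78  1.81] turn [ 0.1  -0.08  0.09]
```

Head is in the channel, with the bottom about 72 mm above the table. Next I feel for the floor.

>>> arm_command(targets="0 0 0.7 0 0 0 0;0 0 1.4 0 0 0 0;0 0 2 0 0 0 0;0 0 2 0 0 0 0")

```text
time: 9.1
tool_pos: [0.5114, -0.0994, 0.1169]
tcp_rot: [2.329, 2.107, 0.004]
wrist_force: [-0.2, 0.0, -1.8]
width: 0.142
```

>>> arm_command(targets="0 0 0.5 0 0 0 0;0 0 1 0 0 0 0;0 0 1 0 0 0 0")

```text
time: 9.35
tool_pos: [0.5113, -0.0994, 0.116]
tcp_rot: [2.329, 2.107, 0.004]
wrist_force: [0.6, 0.1, -1.5]
width: 0.147
```

```bash
python3 go.py .5104 -.100 .117 -5.81
```

```text
t 9.35 pos [511.3  -99.37 115.96] head -5.73 tilt [0.002  0.0011] q [-1.380e+01  4.300e+00  1.174e+02  1.000e-01  5.820e+01 -8.100e+00] F [ 0.6   0.14 -1.54] M [0.029 0.012 0.005] w 0.1468
shift [-0.71 -0.83 -1.05] turn [ 0.11 -0.08  0.08]
```

>>> arm_command(targets="0 0 0.4 0 0 0 0;0 0 0.8 0 0 0 0;0 0 0.8 0 0 0 0")

```text
time: 9.6
tool_pos: [0.5115, -0.0994, 0.1158]
tcp_rot: [2.329, 2.107, 0.004]
wrist_force: [-0.9, -0.6, 2.6]
width: 0.146
```

>>> arm_command(targets="0 0 0.4 0 0 0 0;0 0 0.8 0 0 0 0;0 0 0.8 0 0 0 0")

```text
time: 9.85
tool_pos: [0.5116, -0.0994, 0.1157]
tcp_rot: [2.329, 2.107, 0.004]
wrist_force: [-2.6, 0.5, 7.6]
width: 0.143
```

>>> arm_command(targets="0 0 -1 0 0 0 0;0 -0.3 -1.6 0 0 0 0;6 -0.3 -1.6 0 0 0 0;12 -0.3 -1.6 0 0 0 0;18 -0.3 -1.6 0 0 0 0;24 -0.3 -1.6 0 0 0 0;29 -0.3 -1.6 0 0 0 0;29 -0.3 -1.6 0 0 0 0")

```text
time: 10.52
tool_pos: [0.5138, -0.0691, 0.1159]
tcp_rot: [-2.328, -2.109, -0.004]
wrist_force: [0.8, -0.3, -0.5]
width: 0.142
```

```bash
python3 go.py .5164 -.041 .117 -5.81;python3 - <<'E'
from slot import *
from workcell import bot
for n in('side','top'):
    p,d=bot.read_camera(n); cv2.imwrite(f'pics/{n}6.png',p);np.save(f'pics/{n}6.npy',d)
a=cv2.imread('pics/side6.png')[160:260,270:380];b=cv2.imread('pics/top6.png')[170:270,290:400]
cv2.imwrite('pics/g6.png',cv2.resize(np.hstack([a,b]),None,fx=3.6,fy=3.6,interpolation=cv2.INTER_CUBIC))
E
```

```text
t 10.52 pos [513.84 -69.1  115.87] head -5.66 tilt [0.0017 0.0019] q [-1.050e+01  4.100e+00  1.176e+02  1.000e-01  5.820e+01 -4.900e+00] F [ 0.85 -0.31 -0.53] M [ 0.011  0.01  -0.041] w 0.1415
shift [28.22 -0.22 -1.07] turn [ 0.09 -0.12  0.15]
```

View pics/g6.png

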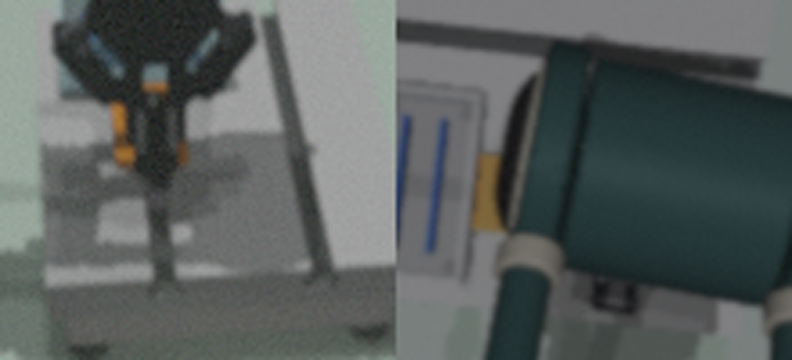

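>>> arm_command(targets="4 0 -0.5 0 0 0 0;8 0 -0.5 0 0 0 0;12 0 -0.5 0 0 0 0;16 0 -0.5 0 0 0 0;20 0 -0.5 0 0 0 0;23 0 -0.5 0 0 0 0;23 0 -0.5 0 0 0 0")

```text
time: 11.2
tool_pos: [0.5162, -0.0469, 0.1166]
tcp_rot: [2.329, 2.108, 0.004]
wrist_force: [-0.2, 0.1, -1.9]
width: 0.142
```

>>> arm_command(targets="0.6 0 0 0 0 0 0;1.2 0 0 0 0 0 0;1.8 0 0 0 0 0 0;2.4 0 0 0 0 0 0;2.4 0 0 0 0 0 0")

```text
time: 11.62
tool_pos: [0.5164, -0.0452, 0.1166]
tcp_rot: [2.329, 2.107, 0.003]
wrist_force: [0.0, -0.2, -2.3]
width: 0.141
```

```bash
python3 go.py .5164 -.041 .117 -5.81
```

```text
t 11.62 pos [516.36 -45.21 116.58] head -5.73 tilt [0.0018 0.0012] q [-7.800e+00  4.000e+00  1.176e+02  1.000e-01  5.830e+01 -2.100e+00] F [ 0.05 -0.2  -2.26] M [-0.003  0.017  0.041] w 0.1414
shift [ 4.19 -0.38 -0.42] turn [ 0.1  -0.08  0.08]
```

>>> arm_command(targets="0.5 0 0 0 0 0 0;1 0 0 0 0 0 0;1.5 0 0 0 0 0 0;1.5 0 0 0 0 0 0")

```text
time: 11.95
tool_pos: [0.5165, -0.0436, 0.1166]
tcp_rot: [2.329, 2.108, 0.004]
wrist_force: [-0.2, -0.0, -1.2]
width: 0.143
```

>>> arm_command(targets="0.5 0 0 0 0 0 0;1 0 0 0 0 0 0;1 0 0 0 0 0 0")

```text
time: 12.2
tool_pos: [0.5166, -0.0426, 0.1166]
tcp_rot: [2.329, 2.108, 0.004]
wrist_force: [-0.4, -0.7, -2.0]
width: 0.145
```

>>> arm_command(targets="0.5 0 0 0 0 0 0;1 0 0 0 0 0 0;1 0 0 0 0 0 0")

```text
time: 12.45
tool_pos: [0.5167, -0.0416, 0.1166]
tcp_rot: [2.329, 2.108, 0.003]
wrist_force: [0.2, -0.2, -1.5]
width: 0.146
```

>>> arm_command(targets="0.4 0 0 0 0 0 0;0.8 0 0 0 0 0 0;0.8 0 0 0 0 0 0")

```text
time: 12.7
tool_pos: [0.5168, -0.0408, 0.1166]
tcp_rot: [2.329, 2.108, 0.003]
wrist_force: [0.0, 0.2, -2.1]
width: 0.141
```

>>> arm_command(targets="0.4 0 0 0 0 0 0;0.8 0 0 0 0 0 0;0.8 0 0 0 0 0 0")

```text
time: 12.95
tool_pos: [0.5169, -0.0401, 0.1166]
tcp_rot: [2.329, 2.108, 0.003]
wrist_force: [-0.0, -0.6, -1.4]
width: 0.147
```

>>> arm_command(targets="0.4 0 0 0 0 0 0;0.8 0 0 0 0 0 0;0.8 0 0 0 0 0 0")

```text
time: 13.2
tool_pos: [0.517, -0.0392, 0.1166]
tcp_rot: [2.329, 2.108, 0.003]
wrist_force: [0.6, 0.5, -1.4]
width: 0.143
```

>>> arm_command(targets="0.4 0 0 0 0 0 0;0.8 0 0 0 0 0 0;0.8 0 0 0 0 0 0")

```text
time: 13.45
tool_pos: [0.517, -0.039, 0.1166]
tcp_rot: [2.328, 2.107, 0.002]
wrist_force: [0.3, -2.3, -1.5]
width: 0.138
```

>>> arm_command(targets="0.4 0 0 0 0 0 0;0.8 0 0 0 0 0 0;0.8 0 0 0 0 0 0")

```text
time: 13.7
tool_pos: [0.5171, -0.0387, 0.1166]
tcp_rot: [2.328, 2.107, 0.001]
wrist_force: [-0.5, -5.7, -0.4]
width: 0.142
```

```bash
python3 go.py .5164 -.041 .117 -5.81
```

```text
t 13.70 pos [517.08 -38.69 116.64] head -5.69 tilt [ 0.0018 -0.0007] q [ -7.    4.  117.6  -0.   58.3  -1.3] F [-0.48 -5.7  -0.38] M [-1.083  0.124 -0.048] w 0.1421
shift [-2.37 -0.44 -0.36] turn [0.1  0.03 0.12]
```

>>> arm_command(targets="-0.6 0 0.3 0 0 0 0;-0.8 0 0.7 0 0 0 0;-0.8 0 0.7 0 0 0 0.2;-0.8 0 0.7 0 0 0 0.2;-0.8 0 0.7 0 0 0 0.2")

```text
time: 14.12
tool_pos: [0.5173, -0.0379, 0.1161]
tcp_rot: [2.33, 2.108, 0.005]
wrist_force: [0.7, -0.2, 1.0]
width: 0.202
```

```bash
python3 go.py .5164 -.041 .117 -5.81
```

```text
t 14.12 pos [517.33 -37.92 116.06] head -5.73 tilt [0.0025 0.0022] q [ -7.    4.1 117.6   0.2  58.2  -1.4] F [ 0.73 -0.23  1.04] M [ 0.056 -0.011 -0.051] w 0.2023
shift [-3.15 -0.61 -0.95] turn [ 0.13 -0.14  0.08]
```

>>> arm_command(targets="-1.5 0 0 0 0 0 0.2;-2.5 0 0 0 0 0 0.2;-2.5 0 0 0 0 5 0.2;-2.5 0 0 0 0 10 0.2;-2.5 0 0 0 0 15 0.2;-2.5 0 0 0 0 20 0.2;-2.5 0 0 0 0 25 0.2;-2.5 0 0 0 0 30 0.2")

```text
time: 14.78
tool_pos: [0.5167, -0.0409, 0.1159]
tcp_rot: [-2.798, -1.427, -0.003]
wrist_force: [0.2, 0.5, 0.4]
width: 0.201
```

```bash
python3 go.py .5164 -.041 .116 -36;python3 - <<'E'
from slot import *
from workcell import bot
for n in('side',):
    p,d=bot.read_camera(n); cv2.imwrite(f'pics/{n}7.png',p);np.save(f'pics/{n}7.npy',d)
a=cv2.imread('pics/side7.png')[160:240,280:360]
cv2.imwrite('pics/g7.png',cv2.resize(cv2.convertScaleAbs(a,alpha=1.5),None,fx=7,fy=7,interpolation=cv2.INTER_CUBIC))
E
```

```text
t 14.78 pos [516.71 -40.93 115.88] head -35.98 tilt [0.0017 0.0015] q [-7.300e+00  4.100e+00  1.177e+02  1.000e-01  5.820e+01  2.860e+01] F [0.17 0.46 0.44] M [0.    0.081 0.056] w 0.2006
shift [-0.24 -0.21 -0.12] turn [ 0.03 -0.13  0.02]
```

View pics/g7.png

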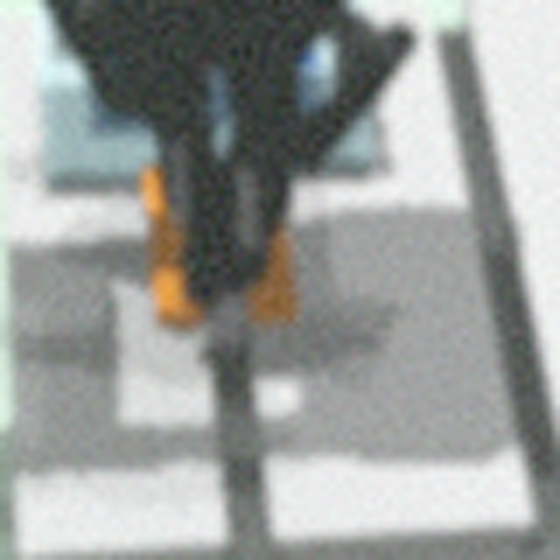

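>>> arm_command(targets="0 0 0 0 0 5 0.2;0 0 0 0 0 10 0.2;0 0 0 0 0 15 0.2;0 0 0 0 0 20 0.2;0 0 0 0 0 25 0.2;0 0 0 0 0 30 0.2")

```text
time: 15.33
tool_pos: [0.5165, -0.0411, 0.1159]
tcp_rot: [-3.071, -0.657, -0.002]
wrist_force: [-1.3, -0.7, -0.1]
width: 0.202
```

>>> arm_command(targets="0 0 0 0 0 5 0.2;0 0 0 0 0 10 0.2;0 0 0 0 0 15 0.2;0 0 0 0 0 20 0.2;0 0 0 0 0 24 0.2;0 0 0 0 0 24 0.2")

```text
time: 15.83
tool_pos: [0.5165, -0.0411, 0.1159]
tcp_rot: [-3.14, -0.008, -0.002]
wrist_force: [-0.2, 0.2, 0.1]
width: 0.201
```

```bash
python3 go.py .5164 -.041 .116 -95.8;python3 - <<'E'
from slot import *
from workcell import bot
for n in('side',):
    p,d=bot.read_camera(n); cv2.imwrite(f'pics/{n}8.png',p);np.save(f'pics/{n}8.npy',d)
a=cv2.imread('pics/side8.png')[160:240,280:360]
cv2.imwrite('pics/g8.png',cv2.resize(cv2.convertScaleAbs(a,alpha=1.5),None,fx=7,fy=7,interpolation=cv2.INTER_CUBIC))
E
```

```text
t 15.83 pos [516.5  -41.09 115.85] head -89.72 tilt [0.0013 0.0011] q [-7.400e+00  4.100e+00  1.177e+02  1.000e-01  5.820e+01  8.230e+01] F [-0.24  0.19  0.1 ] M [-0.114  0.142  0.032] w 0.2010
shift [-0.1  -0.09 -0.15] turn [-0.07 -0.07  6.08]
```

View pics/g8.png

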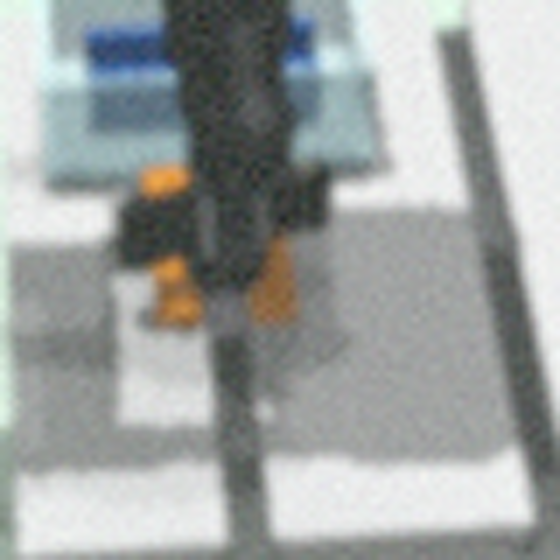

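Run:
```python
from slot import *
a=cv2.imread('pics/side8.png')[175:210,288:336]
cv2.imwrite('pics/g8b.png',cv2.resize(cv2.convertScaleAbs(a,alpha=1.8,beta=10),None,fx=16,fy=16,interpolation=cv2.INTER_CUBIC))
s=np.array([.5165,-.0411])
for z in(.134,.11):
    for c in((-1,1),(1,1),(-1,-1),(1,-1)):
        h=np.radians(-5); ax=np.array([np.cos(h),np.sin(h)]); p=np.r_[s+c[0]*.038*ax+c[1]*.0065*np.array([-ax[1],ax[0]]),z]
        print(z,c,(proj('side',p)[0]).round(1))
```

```text
0.134 (-1, 1) [295.4 184.9]
0.134 (1, 1) [327.  182.8]
0.134 (-1, -1) [295.8 188.3]
0.134 (1, -1) [327.7 186.3]
0.11 (-1, 1) [295.7 192.5]
0.11 (1, 1) [326.9 190.5]
0.11 (-1, -1) [296.1 196. ]
0.11 (1, -1) [327.5 193.9]
```

View pics/g8b.png

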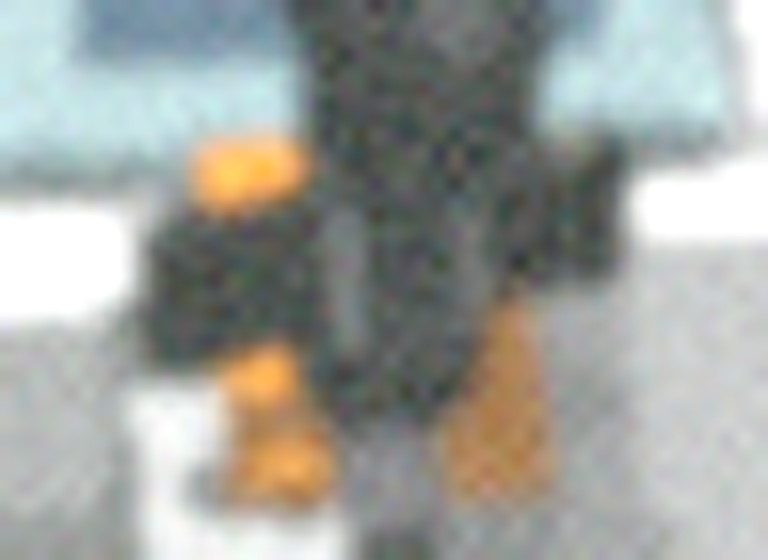

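>>> arm_command(targets="0 0 0 0 0 0 0.18;0 0 0 0 0 0 0.16;0 0 0 0 0 0 0.15;0 0 0 0 0 0 0;0 0 0 0 0 0 0;0 0 0 0 0 0 0", newtons=20)

```text
time: 16.38
tool_pos: [0.5169, -0.0409, 0.1159]
tcp_rot: [-3.14, -0.008, -0.003]
wrist_force: [0.3, -0.6, 0.5]
width: 0.148
```

```bash
python3 go.py .5164 -.041 .116 -95.8
```

```text
t 16.38 pos [516.91 -40.86 115.92] head -89.71 tilt [0.0021 0.0014] q [-7.300e+00  4.100e+00  1.176e+02  1.000e-01  5.820e+01  8.230e+01] F [ 0.26 -0.65  0.52] M [ 0.21  -0.03   0.003] w 0.1480
shift [-0.51  0.14 -0.08] turn [-0.09 -0.12  6.09]
```

>>> arm_command(targets="0 -0.5 0 0 0 0 0;0.1 -1 0 0 0 0 0;0.1 -1 0 0 0 0 0")

```text
time: 16.63
tool_pos: [0.5169, -0.0405, 0.1159]
tcp_rot: [-3.142, -0.008, -0.003]
wrist_force: [0.1, -2.1, 1.6]
width: 0.146
```

>>> arm_command(targets="0 -0.5 0 0 0 0 0;0.1 -1 0 0 0 0 0;0.1 -1 0 0 0 0 0")

```text
time: 16.88
tool_pos: [0.517, -0.0401, 0.116]
tcp_rot: [3.141, 0.009, 0.003]
wrist_force: [-1.0, -4.9, 0.3]
width: 0.143
```

>>> arm_command(targets="-0.1 1.3 0 0 0 0 0;-0.1 1.3 0 0 0 3 0;-0.1 1.3 0 0 0 6 0;-0.1 1.3 0 0 0 8 0;-0.1 1.3 0 0 0 10 0")

```text
time: 17.3
tool_pos: [0.5168, -0.0406, 0.1159]
tcp_rot: [-3.129, 0.269, -0.003]
wrist_force: [-0.6, -2.9, 0.3]
width: 0.145
```

```bash
python3 go.py
```

```text
t 17.30 pos [516.79 -40.63 115.91] head -99.81 tilt [0.0017 0.0007] q [-7.300e+00  4.100e+00  1.177e+02  1.000e-01  5.820e+01  9.250e+01] F [-0.61 -2.87  0.32] M [-0.698  0.071  0.052] w 0.1449
```

>>> arm_command(targets="0 0 0 0 0 2 0;0 0 0 0 0 4 0;0 0 0 0 0 6 0")

```text
time: 17.55
tool_pos: [0.5167, -0.0408, 0.1158]
tcp_rot: [-3.111, 0.432, -0.002]
wrist_force: [-1.2, -3.4, -0.7]
width: 0.147
```

```bash
python3 go.py
```

```text
t 17.55 pos [516.72 -40.75 115.76] head -105.80 tilt [0.0016 0.0004] q [ -7.3   4.1 117.7   0.   58.2  98.5] F [-1.22 -3.36 -0.72] M [-0.735  0.047  0.06 ] w 0.1471
```

>>> arm_command(targets="0 0 0 0 0 2 0;0 0 0 0 0 4 0;0 0 0 0 0 6 0")

```text
time: 17.8
tool_pos: [0.5166, -0.0409, 0.1156]
tcp_rot: [-3.085, 0.594, -0.002]
wrist_force: [-0.4, -4.0, -1.8]
width: 0.144
```

```bash
python3 go.py
```

```text
t 17.80 pos [516.63 -40.9  115.59] head -111.80 tilt [0.0014 0.0001] q [ -7.3   4.1 117.7   0.   58.2 104.5] F [-0.36 -3.99 -1.81] M [-0.837  0.047  0.146] w 0.1435
```

>>> arm_command(targets="0.15 0.5 0.1 0 0 3 0;0.15 0.5 0.2 0 0 6 0;0.15 0.5 0.3 0 0 9 0;0.15 0.5 0.4 0 0 12 0;0.15 0.5 0.5 0 0 15 0")

```text
time: 18.22
tool_pos: [0.5164, -0.0413, 0.1151]
tcp_rot: [-2.98, 0.993, -0.001]
wrist_force: [0.1, -3.8, -0.4]
width: 0.146
```

```bash
python3 go.py
```

```text
t 18.22 pos [516.44 -41.25 115.06] head -126.85 tilt [0.001  0.0004] q [ -7.3   4.1 117.7   0.   58.1 119.5] F [ 0.08 -3.81 -0.42] M [-0.769  0.059  0.064] w 0.1460
```

>>> arm_command(targets="0 0 0.1 0 0 3 0;0 0 0.2 0 0 6 0;0 0 0.3 0 0 9 0;0 0 0.4 0 0 12 0;0 0 0.5 0 0 15 0")

```text
time: 18.63
tool_pos: [0.5162, -0.0415, 0.1145]
tcp_rot: [-2.825, 1.373, -0.0]
wrist_force: [-1.4, -4.9, -0.1]
width: 0.147
```

```bash
python3 go.py
python3 - <<'E'
from slot import *
from workcell import bot
for n in('side',):
    p,d=bot.read_camera(n); cv2.imwrite(f'pics/{n}9.png',p);np.save(f'pics/{n}9.npy',d)
a=cv2.imread('pics/side9.png')[160:240,280:360]
cv2.imwrite('pics/g9.png',cv2.resize(cv2.convertScaleAbs(a,alpha=1.5),None,fx=7,fy=7,interpolation=cv2.INTER_CUBIC))
E
```

```text
t 18.63 pos [516.15 -41.47 114.55] head -141.84 tilt [0.0004 0.    ] q [ -7.4   4.1 117.7   0.   58.1 134.5] F [-1.35 -4.9  -0.15] M [-0.92   0.259  0.057] w 0.1471
```

View pics/g9.png

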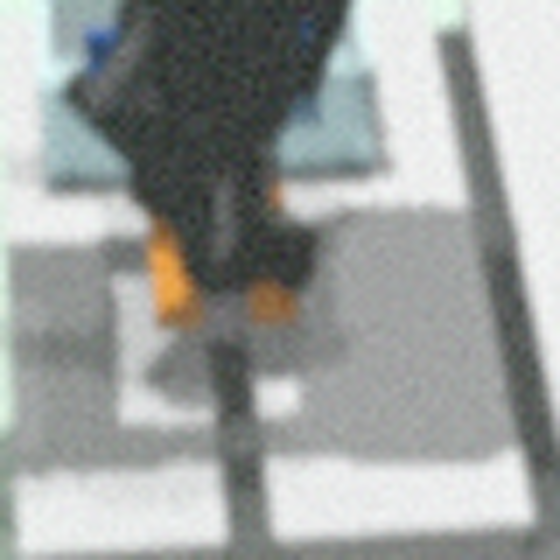

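>>> arm_command(targets="0 0 0 0 0 0 0.35;0 0 0 0 0 0 0.35;0 0 0 0 0 0 0.35;0 0 -10 0 0 0 0.35;0 0 -20 0 0 0 0.35;0 0 -32 0 0 0 0.35;0 0 -36 0 0 0 0.35;0 0 -36 0 0 0 0.35")

```text
time: 19.35
tool_pos: [0.5187, -0.041, 0.1537]
tcp_rot: [-2.824, 1.369, -0.009]
wrist_force: [-0.2, 0.7, 0.4]
width: 0.352
```

```bash
python3 go.py .5167 -.0407 .1500 38.2
python3 - <<'E'
from slot import *
from workcell import bot
for n in('side',):
    p,d=bot.read_camera(n); cv2.imwrite(f'pics/{n}10.png',p);np.save(f'pics/{n}10.npy',d)
a=cv2.imread('pics/side10.png')[150:230,275:355]
cv2.imwrite('pics/g10.png',cv2.resize(cv2.convertScaleAbs(a,alpha=1.5),None,fx=7,fy=7,interpolation=cv2.INTER_CUBIC))
E
```

```text
t 19.35 pos [518.67 -41.02 153.7 ] head -141.71 tilt [0.0068 0.0007] q [-7.300e+00  1.700e+00  1.157e+02  1.000e-01  6.220e+01  1.343e+02] F [-0.21  0.68  0.4 ] M [ 0.027 -0.038 -0.044] w 0.3519
shift [-1.49  1.37  3.68] turn [   0.33   -0.52 -179.91]
```

View pics/g10.png

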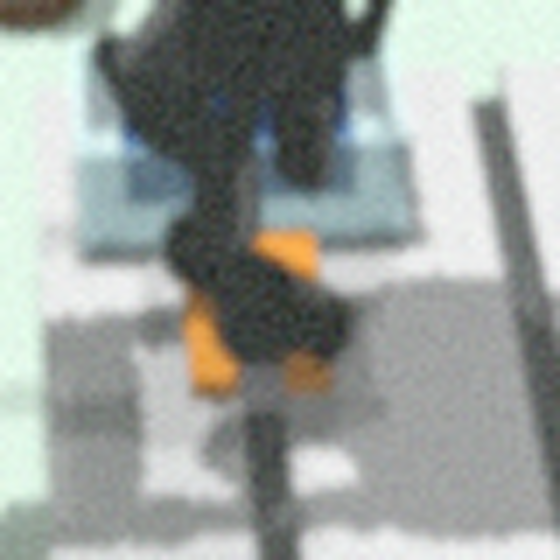

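>>> arm_command(targets="0 0 0 0 0 -7 0.35;0 0 0 0 0 -14 0.35;0 0 0 0 0 -21 0.35;0 0 0 0 0 -28 0.35;0 0 0 0 0 -35 0.35;0 0 0 0 0 -42 0.35;0 0 0 0 0 -49 0.35;0 0 0 0 0 -56 0.35;0 0 0 0 0 -63 0.35;0 0 0 0 0 -70 0.35")

```text
time: 20.23
tool_pos: [0.5163, -0.0408, 0.1503]
tcp_rot: [-3.099, -0.508, -0.002]
wrist_force: [0.5, 0.5, -0.6]
width: 0.353
```

>>> arm_command(targets="0 0 0 0 0 -7 0.35;0 0 0 0 0 -14 0.35;0 0 0 0 0 -21 0.35;0 0 0 0 0 -28 0.35;0 0 0 0 0 -35 0.35;0 0 0 0 0 -42 0.35;0 0 0 0 0 -49 0.35;0 0 0 0 0 -56 0.35;0 0 0 0 0 -63 0.35;0 0 0 0 0 -70 0.35")

```text
time: 21.07
tool_pos: [0.5163, -0.0408, 0.1503]
tcp_rot: [-2.248, -2.194, -0.003]
wrist_force: [-0.3, 0.3, -0.5]
width: 0.352
```

>>> arm_command(targets="0 0 0 0 0 -7 0.35;0 0 0 0 0 -14 0.35;0 0 0 0 0 -21 0.35;0 0 0 0 0 -28 0.35;0 0 0 0 0 -35 0.35;0 0 0 0 0 -40 0.35;0 0 0 0 0 -40 0.35")

```text
time: 21.65
tool_pos: [0.5163, -0.0408, 0.1504]
tcp_rot: [1.367, 2.828, 0.003]
wrist_force: [0.3, -0.4, -0.3]
width: 0.349
```

```bash
python3 go.py .5165 -.0411 .1145 38.2
```

```text
t 21.65 pos [516.31 -40.8  150.36] head 38.40 tilt [0.0009 0.0014] q [-7.300e+00  1.900e+00  1.159e+02  1.000e-01  6.210e+01 -4.580e+01] F [ 0.28 -0.38 -0.3 ] M [ 0.097  0.04  -0.036] w 0.3492
shift [-0.37 -0.09 35.86] turn [ 0.09 -0.03  0.2 ]
```

>>> arm_command(targets="0 0 12 0 0 0.2 0.35;0 0 24 0 0 0.2 0.35;0 0 33 0 0 0.2 0.35;0 0 35.8 0 0 0.2 0.35;0 0 35.8 0 0 0.2 0.35")

```text
time: 22.07
tool_pos: [0.5151, -0.0406, 0.1128]
tcp_rot: [-1.375, -2.822, -0.001]
wrist_force: [-0.2, -0.5, -0.0]
width: 0.351
```

>>> arm_command(targets="0 0 0 0 0 0 0.2;0 0 0 0 0 0 0;0 0 0 0 0 0 0;0 0 0 0 0 0 0")

```text
time: 22.4
tool_pos: [0.5165, -0.0411, 0.115]
tcp_rot: [1.375, 2.824, 0.002]
wrist_force: [-1.4, -2.2, -1.6]
width: 0.146
```

```bash
python3 go.py .5165 -.0411 .1145 38.2
```

```text
t 22.40 pos [516.48 -41.11 115.04] head 38.08 tilt [0.0012 0.0007] q [-7.300e+00  4.100e+00  1.177e+02  1.000e-01  5.810e+01 -4.540e+01] F [-1.42 -2.24 -1.62] M [-0.332  0.288 -0.013] w 0.1458
shift [-0.01  0.02  0.54] turn [ 0.08  0.01 -0.12]
```

>>> arm_command(targets="0 0 0.1 0 0 3 0;0 0 0.2 0 0 6 0;0 0 0.3 0 0 9 0;0 0 0.4 0 0 12 0;0 0 0.5 0 0 15 0")

```text
time: 22.82
tool_pos: [0.5162, -0.0412, 0.1147]
tcp_rot: [1.735, 2.619, 0.001]
wrist_force: [-3.6, -1.9, 0.6]
width: 0.144
```

```bash
python3 go.py
```

```text
t 22.82 pos [516.24 -41.23 114.71] head 22.95 tilt [0.0007 0.0004] q [ -7.3   4.1 117.7   0.   58.1 -30.3] F [-3.62 -1.95  0.58] M [-0.383  0.592  0.102] w 0.1436
```

>>> arm_command(targets="0 0 0.1 0 0 3 0;0 0 0.2 0 0 6 0;0 0 0.3 0 0 9 0")

```text
time: 23.07
tool_pos: [0.5161, -0.0413, 0.1147]
tcp_rot: [1.935, 2.475, 0.001]
wrist_force: [-4.4, -2.2, 2.9]
width: 0.144
```

```bash
python3 go.py
```

```text
t 23.07 pos [516.12 -41.29 114.68] head 13.97 tilt [0.0004 0.0002] q [ -7.3   4.1 117.7   0.   58.1 -21.3] F [-4.45 -2.24  2.87] M [-0.448  0.695  0.175] w 0.1439
```

>>> arm_command(targets="-0.1 -0.7 -0.4 0 0 0 0;-0.1 -0.7 -0.4 0 0 0 0")

```text
time: 23.23
tool_pos: [0.516, -0.0414, 0.1147]
tcp_rot: [1.93, 2.477, 0.003]
wrist_force: [-1.8, -2.4, -1.4]
width: 0.148
```

```bash
python3 go.py
```

```text
t 23.23 pos [516.04 -41.37 114.7 ] head 14.16 tilt [0.0019 0.0007] q [-7.400e+00  4.100e+00  1.178e+02  1.000e-01  5.800e+01 -2.160e+01] F [-1.83 -2.44 -1.42] M [-0.453  0.258  0.04 ] w 0.1482
```

>>> arm_command(targets="0 0 0 0 0 1 0;0 0 0 0 0 2 0;0 0 0.1 0 0 3 0")

```text
time: 23.48
tool_pos: [0.516, -0.0413, 0.1147]
tcp_rot: [1.997, 2.424, 0.002]
wrist_force: [-3.1, -2.9, 0.3]
width: 0.15
```

```bash
python3 go.py
```

```text
t 23.48 pos [515.98 -41.3  114.68] head 11.02 tilt [0.0014 0.0008] q [-7.400e+00  4.100e+00  1.178e+02  1.000e-01  5.810e+01 -1.840e+01] F [-3.14 -2.87  0.31] M [-0.525  0.51   0.168] w 0.1501
```

>>> arm_command(targets="0 0 0 0 0 1 0;0 0 0 0 0 2 0;0 0 0 0 0 3 0")

```text
time: 23.73
tool_pos: [0.5159, -0.0413, 0.1147]
tcp_rot: [2.061, 2.371, 0.002]
wrist_force: [-4.1, -4.1, 1.0]
width: 0.143
```

```bash
python3 go.py
```

```text
t 23.73 pos [515.93 -41.3  114.66] head 7.99 tilt [0.0013 0.0008] q [-7.400e+00  4.100e+00  1.178e+02  1.000e-01  5.810e+01 -1.540e+01] F [-4.13 -4.14  1.05] M [-0.611  0.678  0.136] w 0.1434
```

>>> arm_command(targets="0 0 0 0 0 1 0;0 0 0 0 0 2 0;0 0 0 0 0 3 0")

```text
time: 23.98
tool_pos: [0.5159, -0.0413, 0.1147]
tcp_rot: [2.122, 2.316, 0.002]
wrist_force: [-4.0, -4.1, 0.9]
width: 0.145
```

```bash
python3 go.py
```

```text
t 23.98 pos [515.92 -41.29 114.68] head 5.00 tilt [0.0012 0.0008] q [-7.400e+00  4.100e+00  1.178e+02  1.000e-01  5.810e+01 -1.240e+01] F [-3.98 -4.08  0.91] M [-0.692  0.699  0.22 ] w 0.1445
```

>>> arm_command(targets="0 0 0 0 0 1 0;0 0 0 0 0 2 0;0 0 0 0 0 3 0")

```text
time: 24.23
tool_pos: [0.5159, -0.0413, 0.1147]
tcp_rot: [2.182, 2.26, 0.002]
wrist_force: [-4.1, -4.0, 1.1]
width: 0.142
```

```bash
python3 go.py
```

```text
t 24.23 pos [515.87 -41.32 114.68] head 2.00 tilt [0.0011 0.0007] q [-7.400e+00  4.100e+00  1.178e+02  1.000e-01  5.810e+01 -9.400e+00] F [-4.08 -4.05  1.15] M [-0.68   0.712  0.163] w 0.1419
```

>>> arm_command(targets="0 0 0 0 0 1 0;0 0 0 0 0 2 0;0 0 0 0 0 3 0")

```text
time: 24.48
tool_pos: [0.5158, -0.0413, 0.1147]
tcp_rot: [2.241, 2.202, 0.002]
wrist_force: [-4.8, -3.7, 2.7]
width: 0.144
```

```bash
python3 go.py
```

```text
t 24.48 pos [515.81 -41.35 114.66] head -1.00 tilt [0.001  0.0007] q [-7.400e+00  4.100e+00  1.178e+02  1.000e-01  5.810e+01 -6.400e+00] F [-4.78 -3.72  2.71] M [-0.673  0.671  0.184] w 0.1439
```

>>> arm_command(targets="0 0 0 0 0 1 0;0 0 0 0 0 2 0;0 0 0 0 0 3 0")

```text
time: 24.73
tool_pos: [0.5157, -0.0413, 0.1147]
tcp_rot: [2.298, 2.143, 0.002]
wrist_force: [-4.3, -3.7, 1.2]
width: 0.148
```

```bash
python3 go.py
```

```text
t 24.73 pos [515.74 -41.34 114.66] head -4.00 tilt [0.0009 0.0007] q [-7.400e+00  4.100e+00  1.178e+02  1.000e-01  5.810e+01 -3.400e+00] F [-4.35 -3.7   1.24] M [-0.753  0.8    0.161] w 0.1478
```

>>> arm_command(targets="0 0 0 0 0 1 0;0 0 0 0 0 2 0;0 0 0 0 0 3 0")

```text
time: 24.98
tool_pos: [0.5157, -0.0413, 0.1147]
tcp_rot: [2.353, 2.082, 0.002]
wrist_force: [-5.3, -4.3, 0.9]
width: 0.145
```

```bash
python3 go.py
```

```text
t 24.98 pos [515.72 -41.34 114.68] head -7.00 tilt [0.0008 0.0007] q [-7.400e+00  4.100e+00  1.178e+02  1.000e-01  5.810e+01 -4.000e-01] F [-5.31 -4.29  0.85] M [-0.677  0.725  0.182] w 0.1445
```

>>> arm_command(targets="-0.3 -0.7 0 0 0 1 0;-0.3 -0.7 0 0 0 3 0;-0.3 -0.7 0 0 0 5 0")

```text
time: 25.23
tool_pos: [0.5154, -0.0414, 0.1146]
tcp_rot: [2.442, 1.976, 0.003]
wrist_force: [-4.9, -2.9, 1.7]
width: 0.148
```

```bash
python3 go.py
```

```text
t 25.23 pos [515.44 -41.41 114.65] head -12.05 tilt [0.0019 0.001 ] q [-7.400e+00  4.000e+00  1.179e+02  1.000e-01  5.800e+01  4.600e+00] F [-4.95 -2.93  1.7 ] M [-0.637  0.549  0.196] w 0.1482
```

>>> arm_command(targets="0 0 0 0 0 1 0;0 0 0 0 0 2 0;0 0 0 0 0 3 0")

```text
time: 25.48
tool_pos: [0.5154, -0.0414, 0.1146]
tcp_rot: [2.492, 1.913, 0.003]
wrist_force: [-3.7, -4.0, 0.8]
width: 0.145
```

```bash
python3 go.py
```

```text
t 25.48 pos [515.4  -41.39 114.64] head -14.99 tilt [0.0018 0.001 ] q [-7.400e+00  4.000e+00  1.179e+02  1.000e-01  5.800e+01  7.500e+00] F [-3.72 -3.96  0.81] M [-0.639  0.627  0.224] w 0.1453
```

>>> arm_command(targets="0 0 0 0 0 1 0;0 0 0 0 0 2 0;0 0 0 0 0 3 0")

```text
time: 25.73
tool_pos: [0.5153, -0.0414, 0.1146]
tcp_rot: [2.541, 1.847, 0.003]
wrist_force: [-3.9, -2.9, 1.2]
width: 0.145
```

```bash
python3 go.py
```

```text
t 25.73 pos [515.31 -41.38 114.63] head -18.00 tilt [0.0015 0.001 ] q [-7.400e+00  4.000e+00  1.179e+02  1.000e-01  5.800e+01  1.060e+01] F [-3.92 -2.86  1.24] M [-0.742  0.62   0.211] w 0.1452
```

>>> arm_command(targets="0 0 0 0 0 1 0;0 0 0 0 0 2 0;0 0 0 0 0 3 0")

```text
time: 25.98
tool_pos: [0.5153, -0.0414, 0.1146]
tcp_rot: [-2.589, -1.78, -0.003]
wrist_force: [-4.6, -3.6, 1.0]
width: 0.143
```

```bash
python3 go.py;python3 - <<'E'
from slot import *
from workcell import bot
for n in('side',):
    p,d=bot.read_camera(n); cv2.imwrite(f'pics/{n}11.png',p);np.save(f'pics/{n}11.npy',d)
a=cv2.imread('pics/side11.png')[170:225,285:340]
cv2.imwrite('pics/g11.png',cv2.resize(cv2.convertScaleAbs(a,alpha=1.8,beta=10),None,fx=10,fy=10,interpolation=cv2.INTER_CUBIC))
E
```

```text
t 25.98 pos [515.28 -41.39 114.62] head -20.99 tilt [0.0014 0.001 ] q [-7.400e+00  4.000e+00  1.179e+02  1.000e-01  5.800e+01  1.360e+01] F [-4.6  -3.57  0.97] M [-0.679  0.698  0.241] w 0.1430
```

View pics/g11.png

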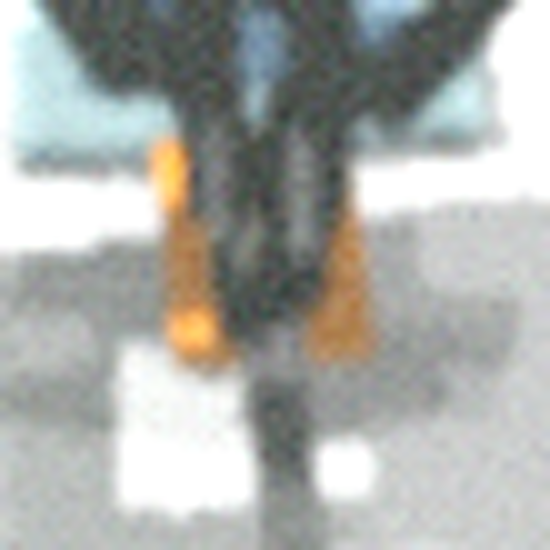

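>>> arm_command(targets="0 0 0 0 0 1 0;0 0 0 0 0 2 0;0 0 0 0 0 3 0")

```text
time: 26.28
tool_pos: [0.5152, -0.0414, 0.1146]
tcp_rot: [-2.634, -1.711, -0.002]
wrist_force: [-4.2, -2.6, 1.3]
width: 0.146
```

```bash
python3 go.py
```

```text
t 26.28 pos [515.17 -41.39 114.58] head -23.99 tilt [0.0012 0.001 ] q [-7.400e+00  4.000e+00  1.179e+02  1.000e-01  5.810e+01  1.650e+01] F [-4.24 -2.6   1.26] M [-0.691  0.661  0.254] w 0.1463
```

>>> arm_command(targets="0 0 0 0 0 1 0;0 0 0 0 0 2 0;0 0 0 0 0 3 0")

```text
time: 26.53
tool_pos: [0.5151, -0.0414, 0.1146]
tcp_rot: [-2.678, -1.642, -0.002]
wrist_force: [-3.9, -4.0, 1.3]
width: 0.154
```

```bash
python3 go.py
```

```text
t 26.53 pos [515.12 -41.4  114.61] head -26.98 tilt [0.0011 0.0009] q [-7.400e+00  4.000e+00  1.179e+02  1.000e-01  5.810e+01  1.950e+01] F [-3.85 -3.97  1.3 ] M [-0.729  0.751  0.283] w 0.1544
```

>>> arm_command(targets="0 0 0 0 0 1 0;0 0 0 0 0 2 0;0 0 0 0 0 3 0")

```text
time: 26.78
tool_pos: [0.515, -0.0414, 0.1146]
tcp_rot: [-2.72, -1.571, -0.002]
wrist_force: [-5.0, -2.7, 1.5]
width: 0.147
```

```bash
python3 go.py
```

```text
t 26.78 pos [514.99 -41.4  114.56] head -29.98 tilt [0.0008 0.001 ] q [-7.400e+00  4.000e+00  1.179e+02  1.000e-01  5.810e+01  2.250e+01] F [-5.01 -2.72  1.45] M [-0.695  0.766  0.291] w 0.1470
```

>>> arm_command(targets="0 0 0 0 0 1 0;0 0 0 0 0 2 0;0 0 0 0 0 3 0")

```text
time: 27.03
tool_pos: [0.515, -0.0414, 0.1146]
tcp_rot: [-2.76, -1.499, -0.002]
wrist_force: [-4.3, -4.1, 1.3]
width: 0.147
```

```bash
python3 go.py
```

```text
t 27.03 pos [514.97 -41.4  114.58] head -32.97 tilt [0.0008 0.0009] q [-7.400e+00  4.000e+00  1.179e+02  1.000e-01  5.810e+01  2.550e+01] F [-4.35 -4.11  1.33] M [-0.664  0.815  0.353] w 0.1475
```

>>> arm_command(targets="0 0 0 0 0 1 0;0 0 0 0 0 2 0;0 0 0 0 0 3 0")

```text
time: 27.28
tool_pos: [0.5149, -0.0414, 0.1146]
tcp_rot: [-2.798, -1.427, -0.002]
wrist_force: [-4.4, -3.1, 2.3]
width: 0.144
```

```bash
python3 go.py
```

```text
t 27.28 pos [514.91 -41.37 114.57] head -35.97 tilt [0.0006 0.001 ] q [-7.400e+00  4.000e+00  1.179e+02  1.000e-01  5.810e+01  2.850e+01] F [-4.35 -3.15  2.35] M [-0.674  0.787  0.393] w 0.1438
```

>>> arm_command(targets="0 0 0 0 0 -0.5 0;0 0 0 0 0 -0.5 0.22;0 0 0 0 0 -0.5 0.22;0 0 0 0 0 -0.5 0.22")

```text
time: 27.62
tool_pos: [0.5167, -0.0408, 0.1151]
tcp_rot: [2.792, 1.439, 0.008]
wrist_force: [-0.2, -0.4, 0.2]
width: 0.219
```

```bash
python3 go.py;python3 - <<'E'
from slot import *
from workcell import bot
for n in('side',):
    p,d=bot.read_camera(n); cv2.imwrite(f'pics/{n}12.png',p);np.save(f'pics/{n}12.npy',d)
a=cv2.imread('pics/side12.png')[170:225,285:340]
cv2.imwrite('pics/g12.png',cv2.resize(cv2.convertScaleAbs(a,alpha=1.8,beta=10),None,fx=10,fy=10,interpolation=cv2.INTER_CUBIC))
E
```

```text
t 27.62 pos [516.66 -40.81 115.11] head -35.48 tilt [0.0044 0.0021] q [ -7.4   4.  117.8   0.2  57.9  28. ] F [-0.19 -0.39  0.21] M [ 0.01   0.01  -0.014] w 0.2190
```

View pics/g12.png

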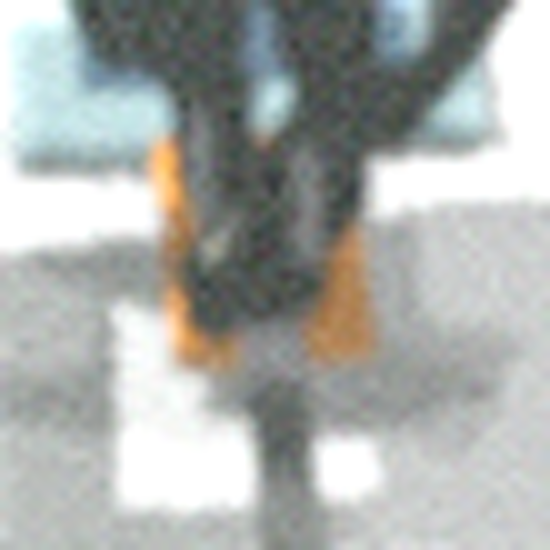

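>>> arm_command(targets="-0.2 -1.1 0 0 0 0 0.22;-0.2 -1.1 0 0 0 0 0;-0.2 -1.1 0 0 0 0 0;-0.2 -1.1 0 0 0 0 0;-0.2 -1.1 0 0 0 0 0")

```text
time: 28.08
tool_pos: [0.5151, -0.0408, 0.1149]
tcp_rot: [2.791, 1.44, 0.005]
wrist_force: [2.9, 0.5, 0.4]
width: 0.142
```

```bash
python3 go.py
```

```text
t 28.08 pos [515.12 -40.79 114.92] head -35.42 tilt [0.0033 0.0012] q [-7.40e+00  3.90e+00  1.18e+02  1.00e-01  5.80e+01  2.80e+01] F [2.94 0.53 0.41] M [ 0.054 -0.311  0.247] w 0.1418
```

>>> arm_command(targets="0 0 0 0 0 0.5 0;0 0 0 0 0 1 0;0 0 0 0 0 1.5 0")

```text
time: 28.33
tool_pos: [0.5149, -0.0408, 0.1149]
tcp_rot: [2.811, 1.403, 0.005]
wrist_force: [1.6, -0.9, 1.4]
width: 0.148
```

```bash
python3 go.py
```

```text
t 28.33 pos [514.93 -40.84 114.94] head -36.96 tilt [0.0029 0.0011] q [-7.40e+00  3.90e+00  1.18e+02  1.00e-01  5.80e+01  2.96e+01] F [ 1.59 -0.92  1.42] M [ 0.034 -0.279  0.368] w 0.1482
```

>>> arm_command(targets="0 0 0 0 0 0.5 0;0 0 0 0 0 1 0;0 0 0 0 0 1.5 0")

```text
time: 28.58
tool_pos: [0.5149, -0.0409, 0.1149]
tcp_rot: [2.829, 1.366, 0.005]
wrist_force: [2.3, -0.3, 2.4]
width: 0.146
```

```bash
python3 go.py
```

```text
t 28.58 pos [514.85 -40.87 114.92] head -38.46 tilt [0.0027 0.0011] q [-7.40e+00  3.90e+00  1.18e+02  1.00e-01  5.80e+01  3.11e+01] F [ 2.34 -0.32  2.43] M [ 0.11  -0.347  0.41 ] w 0.1463
```

>>> arm_command(targets="0 0 0 0 0 0.5 0;0 0 0 0 0 1 0;0 0 0 0 0 1.5 0")

```text
time: 28.83
tool_pos: [0.5148, -0.0409, 0.1149]
tcp_rot: [2.847, 1.328, 0.005]
wrist_force: [2.7, 0.2, 4.1]
width: 0.148
```

```bash
python3 go.py
```

```text
t 28.83 pos [514.8  -40.9  114.91] head -39.97 tilt [0.0027 0.0011] q [-7.40e+00  3.90e+00  1.18e+02  1.00e-01  5.80e+01  3.26e+01] F [2.67 0.22 4.14] M [ 0.021 -0.377  0.392] w 0.1484
```

>>> arm_command(targets="0 0 0 0 0 -0.7 0;0 0 0 0 0 -1.4 0;0 0 0 0 0 -1.4 0.2;0 0 0 0 0 -1.4 0.2;0 0 0 0 0 -1.4 0.2", newtons=40)

```text
time: 29.25
tool_pos: [0.5128, -0.0407, 0.1134]
tcp_rot: [-2.828, -1.363, 0.001]
wrist_force: [-0.4, -1.1, 0.1]
width: 0.199
```

```bash
python3 go.py
```

```text
t 29.25 pos [512.83 -40.68 113.38] head -38.53 tilt [-0.0015  0.0016] q [-7.400e+00  3.900e+00  1.181e+02  1.000e-01  5.810e+01  3.110e+01] F [-0.43 -1.11  0.15] M [-0.034 -0.014  0.002] w 0.1988
```

>>> arm_command(targets="0 0 0 0 0 0 0;0 0 0 0 0 0 0;0 0 0 0 0 0 0;0 0 0 0 0 0 0", newtons=40)

```text
time: 29.58
tool_pos: [0.5141, -0.0415, 0.1138]
tcp_rot: [2.829, 1.364, 0.002]
wrist_force: [3.6, -3.3, -4.8]
width: 0.137
```

```bash
python3 go.py
```

```text
t 29.58 pos [514.1  -41.49 113.82] head -38.51 tilt [0.0011 0.0001] q [ -7.4   3.9 118.    0.   58.   31.1] F [ 3.56 -3.35 -4.83] M [-0.68  -0.395 -0.004] w 0.1365
```

>>> arm_command(targets="0 0 0 0 0 0.5 0;0 0 0 0 0 1 0")

```text
time: 29.75
tool_pos: [0.514, -0.0414, 0.1138]
tcp_rot: [2.841, 1.34, 0.001]
wrist_force: [2.8, -3.9, -5.8]
width: 0.14
```

```bash
python3 go.py
```

```text
t 29.75 pos [514.03 -41.41 113.8 ] head -39.50 tilt [0.0009 0.0002] q [ -7.4   3.9 118.    0.   58.   32.1] F [ 2.76 -3.93 -5.77] M [-0.602 -0.402  0.361] w 0.1397
```

>>> arm_command(targets="0 0 0 0 0 0.5 0;0 0 0 0 0 1 0")

```text
time: 29.92
tool_pos: [0.514, -0.0413, 0.1138]
tcp_rot: [2.853, 1.315, 0.001]
wrist_force: [2.4, -4.8, -5.5]
width: 0.14
```

```bash
python3 go.py
```

```text
t 29.92 pos [514.02 -41.31 113.8 ] head -40.51 tilt [0.0009 0.0003] q [ -7.4   3.9 118.    0.   58.   33.1] F [ 2.41 -4.83 -5.55] M [-0.725 -0.45   0.339] w 0.1404
```

>>> arm_command(targets="0 0 0 0 0 0.5 0;0 0 0 0 0 1 0")

```text
time: 30.08
tool_pos: [0.514, -0.0413, 0.1138]
tcp_rot: [2.864, 1.29, 0.001]
wrist_force: [3.0, -4.5, -6.3]
width: 0.142
```

```bash
python3 go.py
```

```text
t 30.08 pos [513.99 -41.27 113.79] head -41.51 tilt [0.0009 0.0003] q [ -7.4   3.9 118.    0.   58.   34.1] F [ 2.99 -4.49 -6.3 ] M [-0.632 -0.382  0.328] w 0.1419
```

>>> arm_command(targets="-0.3 0.9 0.8 0 0 0 0;-0.3 0.9 0.8 0 0 0 0")

```text
time: 30.25
tool_pos: [0.5141, -0.0414, 0.1138]
tcp_rot: [-2.863, -1.289, -0.001]
wrist_force: [-1.7, -1.0, 1.4]
width: 0.145
```

```bash
python3 go.py
```

```text
t 30.25 pos [514.05 -41.37 113.76] head -41.51 tilt [-0.0003  0.0019] q [-7.40e+00  4.00e+00  1.18e+02  1.00e-01  5.80e+01  3.40e+01] F [-1.72 -1.02  1.45] M [-0.178  0.433  0.327] w 0.1447
```

>>> arm_command(targets="0 0 0 0 0 0.5 0;0 0 0 0 0 1 0")

```text
time: 30.42
tool_pos: [0.5142, -0.0414, 0.1138]
tcp_rot: [-2.875, -1.264, -0.001]
wrist_force: [-2.9, -1.3, 1.5]
width: 0.142
```

```bash
python3 go.py
```

```text
t 30.42 pos [514.16 -41.43 113.76] head -42.54 tilt [0.0003 0.0015] q [-7.40e+00  4.00e+00  1.18e+02  1.00e-01  5.80e+01  3.51e+01] F [-2.93 -1.35  1.53] M [-0.075  0.593  0.398] w 0.1421
```

>>> arm_command(targets="0 0 0 0 0 0.5 0;0 0 0 0 0 1 0")

```text
time: 30.58
tool_pos: [0.5142, -0.0414, 0.1137]
tcp_rot: [-2.886, -1.238, -0.001]
wrist_force: [-4.2, -0.8, 3.8]
width: 0.142
```

```bash
python3 go.py
```

```text
t 30.58 pos [514.22 -41.43 113.75] head -43.56 tilt [0.0004 0.0014] q [-7.40e+00  4.00e+00  1.18e+02  1.00e-01  5.80e+01  3.61e+01] F [-4.19 -0.76  3.75] M [0.009 0.817 0.473] w 0.1420
```

>>> arm_command(targets="0 0 0 0 0 0 0.3;0 0 0 0 0 0 0.35;0 0 0 0 0 0 0.35;0 0 -10 0 0 0 0.35;0 0 -22 0 0 0 0.35;0 0 -40 0 0 0 0.35;0 0 -70 0 0 0 0.35;0 0 -100 0 0 0 0.35")

```text
time: 31.25
tool_pos: [0.5144, -0.0417, 0.2153]
tcp_rot: [-2.886, -1.239, -0.003]
wrist_force: [-0.1, 0.8, 0.4]
width: 0.351
```

```bash
python3 go.py;python3 - <<'E'
from slot import *
from workcell import bot
for n in('side','top'):
    p,d=bot.read_camera(n); cv2.imwrite(f'pics/{n}13.png',p);np.save(f'pics/{n}13.npy',d)
a=cv2.imread('pics/side13.png')[165:235,280:350]
cv2.imwrite('pics/g13.png',cv2.resize(cv2.convertScaleAbs(a,alpha=1.6,beta=10),None,fx=8,fy=8,interpolation=cv2.INTER_CUBIC))
E
```

```text
t 31.25 pos [514.35 -41.66 215.33] head -43.54 tilt [0.0013 0.0015] q [-7.500e+00 -1.600e+00  1.122e+02  1.000e-01  6.930e+01  3.600e+01] F [-0.14  0.78  0.44] M [-0.01  -0.042 -0.069] w 0.3505
```

View pics/g13.png

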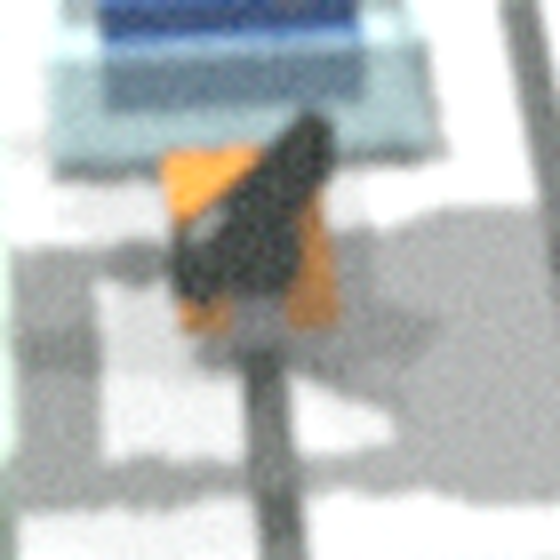

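View pics/top13.png

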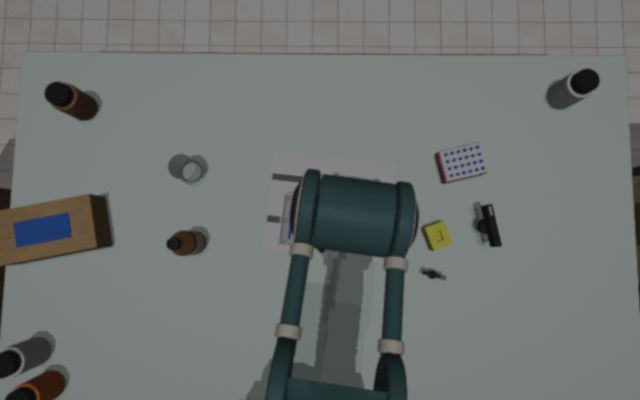

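>>> arm_command(targets="-25 25 0 0 0 0 0.35;-50 50 0 0 0 0 0.35;-80 75 0 0 0 0 0.35;-105 100 0 0 0 0 0.35;-130 125 0 0 0 0 0.35;-150 145 0 0 0 0 0.35;-150 145 0 0 0 0 0.35")

```text
time: 31.93
tool_pos: [0.5168, -0.2555, 0.2144]
tcp_rot: [2.886, 1.232, 0.004]
wrist_force: [-0.9, 0.5, 0.0]
width: 0.347
```

```bash
python3 go.py;python3 - <<'E'
from slot import *
from workcell import bot
for n in('side','top'):
    p,d=bot.read_camera(n); cv2.imwrite(f'pics/{n}14.png',p);np.save(f'pics/{n}14.npy',d)
a=cv2.imread('pics/side14.png')[165:225,285:345];b=cv2.imread('pics/top14.png')[195:255,295:355]
cv2.imwrite('pics/g14.png',cv2.resize(cv2.convertScaleAbs(np.hstack([a,b]),alpha=1.6,beta=10),None,fx=6,fy=6,interpolation=cv2.INTER_CUBIC))
u=np.array([np.cos(np.radians(84.19)),np.sin(np.radians(84.19))]); w=np.array([u[1],-u[0]]);o=np.array([.5104,-.1])
for n,(x,y,w_,h_) in {'top':(300,195,60,60),'side':(290,165,50,50)}.items():
    im=cv2.imread(f'pics/{n}14.png');d=np.load(f'pics/{n}14.npy')
    uv,X=cloud(n,d,x,y,w_,h_); bgr=im[uv[:,1].astype(int),uv[:,0].astype(int)].astype(int)
    k=(bgr.max(1)<75)&(X[:,2]>.122)&(X[:,2]<.14); C=X[k]; print(n,k.sum(),np.percentile(C[:,2],[10,50,90]),cv2.minAreaRect((C[:,:2]*1000).astype(np.float32)))
    c=np.array(cv2.minAreaRect((C[:,:2]*1000).astype(np.float32))[0])/1000-o; print('s,t',c@u*1000,c@w*1000)
E
```

```text
t 31.93 pos [ 516.79 -255.49  214.38] head -43.76 tilt [ 0.0035 -0.002 ] q [-28.8   5.  105.5  -0.   69.3  15. ] F [-0.88  0.55  0.05] M [-0.016  0.001 -0.031] w 0.3473
top 181 [0.13013443 0.13214787 0.13402783] ((517.8399047851562, -40.729759216308594), (72.2844467163086, 12.689205169677734), 45.64811706542969)
s,t 59.718913955816966 1.401763784194072
side 19 [0.12288686 0.12734324 0.13103723] ((499.9949645996094, -60.25165939331055), (31.327919006347656, 10.063858985900879), 49.035972595214844)
s,t 38.49085454976635 -14.375307255760172
```

View pics/g14.png

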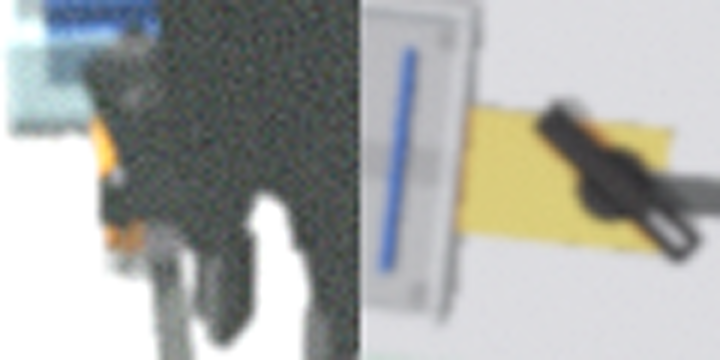

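```bash
python3 -c "
from workcell import bot
print(bot.finish_job())"
```

```text
the job is handed in; nothing more can be done
None
```

I took the middle-sized T-bolt from the yellow holder by its wing nut and lowered it into the slot. I slid it to the fork's bottom, with contact felt at about 2 to 6 N, and turned the head until it stopped at roughly 100°. After one regrip I ran the nut down onto the lug. I tightened until the turning moment read 0.47 N m, about 15 N at a wing's 32 mm (snug is 13 N, too tight 18 N). I let go and handed the job in at about 32 s.

**Last checks that agreed:**
- In the top view the nut's bar is centred about 1.5 mm from the measured seat.
- Its top is at z = 0.132 m, which is where it should be with the nut sitting on the lug.
- The bar did not turn back after release.
- The bottle, beaker and tip box look unmoved by eye.

**Weak or unchecked:**
- **Clamp force:** it is only inferred from the moment. That reading scattered by about 0.03 N m, and moved more when the grip pulled the nut sideways or upwards. I eased off twice and turned again to rule out binding, but did not do a separate finger push on a wing.
- **Head angle:** it cannot be seen in the channel, so I judged it only from the stop.
- **Side view:** the arm blocked it in the last picture, so the final position rests on the top view alone.

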